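# Lock the candling lamp's shutter with the extension bar

## Task

Lock the brass shutter down over the candling lamp: take the extension bar from its stand, slide it over the toggle clamp's lever until it is fully home and squeezes the rubber buffer, and with the bar still home throw the lever past its dead point on to its stop. Feel your way so that the bar never strains the clamp, and keep the gripper off the clamp itself. Then pull the bar off, stand it back in its stand socket end down as you found it, and leave the other things on the table where they are.

Things in the scene. Friction and masses are not known exactly. Their poses are not given: they have to be found in the camera images.
- candler: Grey bed plate 340 x 95 x 8 mm bolted down, carrying a steel toggle clamp and, at its +x end, the lamp aperture. Origin on the table under the lever's pivot; x runs along the plate to the lamp, z up. The plate spans x -120 to +220. Behind the lever lies its spring strut (under 60 mm high); in front the arm (top about 150 mm when open) holds the 72 mm brass shutter over the lamp.
- lever (a joint): Hinge of the lever, rad; 0 fully open, grows as it closes. The stub's lean from vertical towards the lamp (candler x) is value - 0.54. A spring strut resists: most near 0.25 (about 1.2 N m, 6 N at the hand), less and less up to the dead point near 0.62; let go well before it, the lever swings back open. Past about 0.67 it is driven on to its hard stop at 0.74. Over 20 N at the hand strains it.
- lever_pivot (a point): Point on the lever's hinge axis (along candler y), 52 mm above the table, midway between the clamp's cheeks. The lever swings in the candler's x-z plane.
- lever_tip (a point): Rounded tip of the lever's stub, 112 mm from the pivot. The stub is a plain round steel rod, 17.6 mm thick, with a hemispherical end; this point's z axis runs along the rod, outwards. At the start it leans 28 to 31 degrees away from the lamp.
- buffer (a joint): Squeeze (m) of the rubber buffer, a 29 mm black ring round the stub on a set-screw collar: 0 free, hard at 0.003, 4 N per mm. The bar's open end meets it and is home when it is squeezed by over 1 mm. The collar is clamped at a different place each time: the buffer's free face lies 44 to 66 mm below the tip, not measured, so it must be felt.
- aperture (a point): Centre of the lit lamp aperture, at the top of its 84 mm bezel, 18 mm above the table, 165 mm from the lever's pivot along the candler's x.
- bar: Extension bar: square steel tube 26 mm wide, 170 mm long, about 0.36 kg, with a 30 mm square black rubber grip on its top 60 mm. Origin: centre of the open socket end (lower end as it stands); z along the bar to the grip, x and y square to the flats. Socket 20 mm square inside, 76 mm deep. Grip it by the rubber near z = 145 mm; any turn about its axis fits the lever.
- bar_stand: Fixed grey round cup, 52 mm across outside, 44 mm inside, rim 65 mm above the table, floor 8 mm above it, on a 96 mm foot. Origin on the table on its axis, z up. The bar stands in it, open end on the floor. It may be left or right of the clamp.
- egg_cup: Bystander: blue ceramic egg cup with an egg in it, 49 mm wide, 84 mm high. Origin under its centre.
- egg_tray: Bystander: white plastic egg tray 150 x 195 x 30 mm with some eggs, 62 mm high with them. Origin under its centre.
- magnifier: Bystander: magnifying glass lying flat, 84 mm ring, dark wooden handle along +x to 157 mm. Origin under the ring's centre.
- pewter_dish: Bystander: shallow round pewter dish, 120 mm wide, 26 mm high. Origin under its centre.
- brush: Bystander: small wooden egg brush lying flat, 160 mm long along x, 18 mm high. Origin near its middle.
- tally: Bystander: round steel tally counter lying flat, 42 mm wide, 28 mm high. Origin under its centre.
Mind the look-alikes: they are no part of the job. What is shaped like the bar but orange is not meant. What is shaped like the bar_stand but blue is not meant.

How it is judged:
By the outcome, as a careful person would: the job done as asked, in the order asked, and still so for the second after the job is handed in, with the robot touching nothing.
It also fails if it takes over 61 s, if anything falls off the work surface, if the arm or the gripper's body presses on something with over 40 N, if the wrist force passes 120 N, or if a joint passes its speed limit or range.

## Robot

A 6-joint arm with a two-finger parallel gripper is mounted at the origin on the work surface. World frame = base frame: x ahead of the robot, y to its left, z up, the work surface at z = 0. Lengths are in mm, angles in rad, forces in N, time in s.
With the tool pointing down it reaches from about 400 to 925 mm from the base axis. Payload 3.4 kg.
Tool frame: the origin (TCP) lies at the very end of the fingers, on their centre line; the grasp point (between the pads) lies 19 mm behind it; z points along the fingers, y is the direction in which the jaws open and shut (so a half turn about z gives the same grasp; the last joint's range is limited). The gripper opens to 85 mm and grips with 20 to 120 N. Pads are 22 mm wide; open, the fingers measure 114 mm over their backs; the gripper's body (76 mm by 85 mm) begins 54 mm behind the grasp point. The pads swing forward as they close: fully open they stand 13 mm farther back than shut.
Start: joints at [1.135, 0.307, 1.506, -0, 1.328, -0.073], TCP at [204.087, 537.568, 231.305] pointing down, gripper open.
Joint ranges: [-3.12, 3.12], [-1.05, 2.28], [0.14, 2.33], [-1.42, 4.57], [0.1, 2.73], [-2.68, 2.68]. Speed limits (rad/s): [2.57, 2.57, 3.14, 3.14, 3.14, 3.14].

## Interface

Orientations are given as a rotation vector (axis times angle).
In Python, from workcell import sensors, viewer, order gives the robot as it stands.
- The arm moves only by the tool step_arm, never from a script. Its arguments are lists of equal length, an entry for each row: "rotation": the turn, a rotation vector about the tool's x, y, z each as a share of 90 degrees, from -1 to 1, a list of three; "travel": the shift along the tool's x, y, z each as a share of 50 mm, from -1 to 1, a list of three; "fingers": the finger opening in mm, from 0 to 85.4. In form: {"rotation": [[ax, ay, az], ...], "travel": [[tx, ty, tz], ...], "fingers": [fingers, ...]}. A call has 1 to 12 rows; each row shifts and turns the pose as measured when the row begins, along the tool's axes as they then stand; what a row does not reach is not made up. A row lasts 1/8 s, in which the tool goes at most 62.5 mm and 10.7 degrees, less where a joint would pass 70% of its speed; a pose out of reach is approached as far as the arm can. A call with a number of a shift or a turn outside -1 to 1 is refused whole. A call with a gripper value outside its range is refused whole. The fingers move at their own pace and stop on an object; "newtons" is the grip in N (left out, the last holds). Time passes only in rows, so rows that do not move let the fingers close. It gives the time, the measured TCP pose, the force and the opening at its end, in the units of the state.
- sensors.observe(): the state, without advancing time (a new reading comes with each control period).
- viewer.capture(name): name is "scene" or "top"; returns (picture, depth): 480x640x3 uint8, red, green, blue; 480x640 float32, mm along the optical axis (not along the pixel's ray), 0 where there is no reading.
- viewer.camera_params(name): a dict with "fx", "fy", "cx", "cy" (pixels), "D" ([k1, k2, p1, p2, k3] as OpenCV has them; the pictures are not rectified), "R" (3x3) and "t" (3): a world point X has camera coordinates R X + t. Camera axes: x right, y down, z forward; pixel columns grow to the right and rows downward; lengths in mm; the calibration is good to about 2 mm. A picture is of the moment at which its call begins. camera_params takes no time and is no camera call.
- order.job_done(): hands the job in, once; it reports no verdict.
The state is a dict: "clock": time; "qpos": joint angles; "joint_velocities": joint speeds; "joint_efforts": joint torques, N m; "tool_pos": TCP position; "tool_rot": TCP orientation; "ft_force": force on the tool from outside, world axes, zero at the start; "wrist_torque": the same for the moment, N m; "width": finger opening in mm.
Only numpy, scipy, OpenCV 4.12 (cv2) and the standard library are available. Lean on these libraries where they do the work, as an engineer would, in place of code of your own. Each camera call takes 0.05 s, during which the arm holds its last target.

## Working session

There is one attempt and no reset: what is moved stays moved. The work goes in short steps, Python scripts to look and compute and a tool call to move; the robot and the scene stay as the last step left them, time stands still between calls to the robot, and variables do not carry over. Pictures are saved under pics/ and viewed, and the job is handed in when it is done.

Besides the shell and the picture viewer there is one more tool, called after ">>>" as name(argument=value, ...) on one line, values as JSON. step_arm: Moves the arm, as the interface text tells. Shift numbers are shares of 50 mm and turn numbers shares of 90 degrees, none past 1 either way. Its arguments: {"type":"object","properties":{"rotation":{"type":"array","items":{"type":"array","items":{"type":"number"}}},"travel":{"type":"array","items":{"type":"array","items":{"type":"number"}}},"fingers":{"type":"array","items":{"type":"number"}},"newtons":{"type":"number"}},"required":["rotation","travel","fingers"]}

```bash
ls; mkdir -p pics
python3 - <<'E'
from workcell import sensors, viewer, order
import cv2,numpy as np
print(sensors.observe())
for n in("scene","top"):
    p,d=viewer.capture(n); cv2.imwrite(f"pics/{n}0.png",p[:,:,::-1]); np.save(f"pics/{n}0.npy",d)
    print(viewer.camera_params(n))
E
```

```text
pics
{'clock': 0.0, 'qpos': array([ 1.13452054e+00,  3.07523409e-01,  1.50769061e+00,  2.91289172e-05,
        1.32843726e+00, -7.35111261e-02]), 'joint_velocities': array([-1.26062970e-04, -3.32184956e-04,  1.83372311e-04,  7.91618486e-04,
        4.66062498e-05, -3.12604127e-05]), 'joint_efforts': array([ 2.33247127e-03, -4.57536042e+01, -2.51920080e+01, -2.30844271e-04,
        1.32592898e-02, -7.66567268e-06]), 'tool_pos': array([203.7573049, 536.9140978, 230.4029811]), 'tool_rot': array([-0.56662201, -3.08951472,  0.00311746]), 'ft_force': array([-0.48788267,  0.78681643, -0.25899119]), 'wrist_torque': array([ 0.01870694, -0.04196582, -0.0355676 ]), 'width': 85.33715892779247}
{'fx': 531.3242705021281, 'fy': 531.3242705021281, 'cx': 309.20033500371994, 'cy': 239.76414500099463, 'D': array([-0.15356883,  0.        ,  0.        ,  0.        ,  0.        ]), 'R': array([[ 0.84041285,  0.54180093, -0.01256957],
       [ 0.34948094, -0.55953133, -0.75152363],
       [-0.41420927,  0.62719729, -0.65958642]]), 't': array([-459.26030748,  -76.12909796, 1568.23603772])}
{'fx': 530.6070494549832, 'fy': 530.6070494549832, 'cx': 317.13844646222236, 'cy': 243.99495771224906, 'D': array([-0.15629767,  0.        ,  0.        ,  0.        ,  0.        ]), 'R': array([[ 0.02648095, -0.9996301 , -0.00619781],
       [-0.98596822, -0.0250958 , -0.16503597],
       [ 0.16481939,  0.01048115, -0.98626807]]), 't': array([  48.23520439,  511.97803924, 1275.51388765])}
```

View pics/scene0.png

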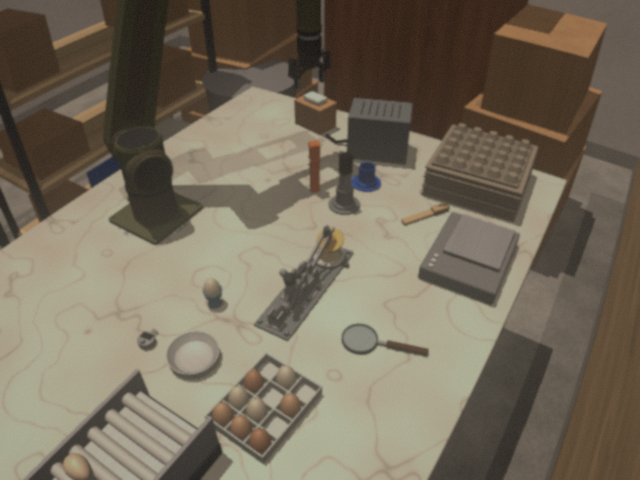

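View pics/top0.png

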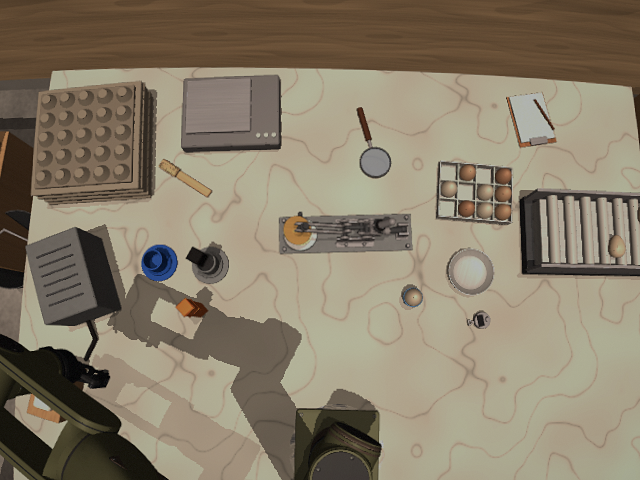

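```bash
cat > h.py <<'E'
from workcell import sensors, viewer, order
import cv2,numpy as np
from scipy.spatial.transform import Rotation as Ro
P={n:viewer.camera_params(n) for n in("scene","top")}
def K(n):
    p=P[n];return np.array([[p['fx'],0,p['cx']],[0,p['fy'],p['cy']],[0,0,1]])
def ray(n,uv):
    p=P[n];q=cv2.undistortPoints(np.array([[uv]],float),K(n),p['D'])[0,0]
    return -p['R'].T@p['t'], p['R'].T@np.array([q[0],q[1],1.])
def atz(n,uv,z):
    c,d=ray(n,uv);return c+d*(z-c[2])/d[2]
def atd(n,uv,dep):
    c,d=ray(n,uv);return c+d*dep
def tri(uv1,uv2):
    c1,d1=ray('scene',uv1);c2,d2=ray('top',uv2)
    s=np.linalg.lstsq(np.c_[d1,-d2],c2-c1,rcond=None)[0]
    a=c1+d1*s[0];b=c2+d2*s[1];return (a+b)/2,np.linalg.norm(a-b)
def proj(n,X):
    p=P[n];return cv2.projectPoints(np.atleast_2d(X).astype(float),cv2.Rodrigues(p['R'])[0],p['t'],K(n),p['D'])[0][:,0]
def crop(src,x0,y0,x1,y1,k,out):
    im=cv2.imread(src)[y0:y1,x0:x1];cv2.imwrite(out,cv2.resize(im,None,fx=k,fy=k,interpolation=cv2.INTER_CUBIC))
E
python3 - <<'E'
from h import *
crop('pics/top0.png',270,200,420,260,5,'pics/c1.png')
crop('pics/scene0.png',250,215,360,340,4,'pics/c2.png')
crop('pics/top0.png',130,220,250,330,5,'pics/c3.png')
crop('pics/scene0.png',290,130,390,220,6,'pics/c4.png')
E
```

```text
(no output)
```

View pics/c1.png

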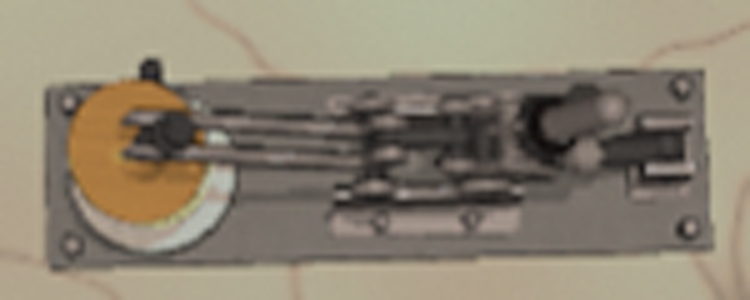

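View pics/c2.png

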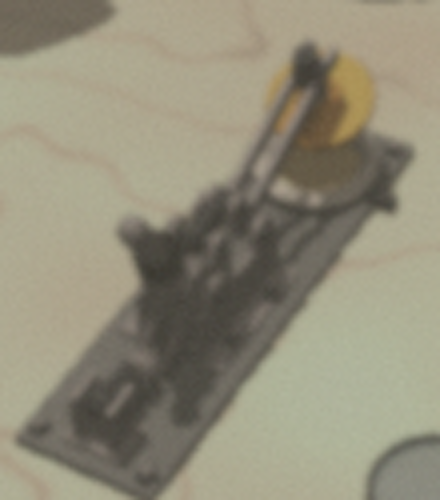

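View pics/c3.png

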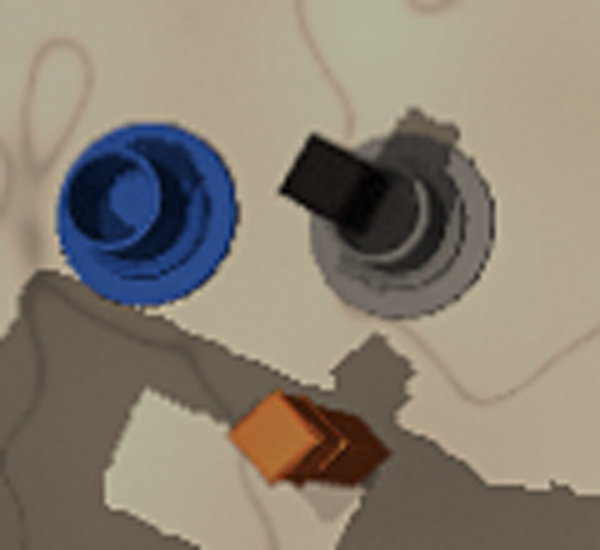

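View pics/c4.png

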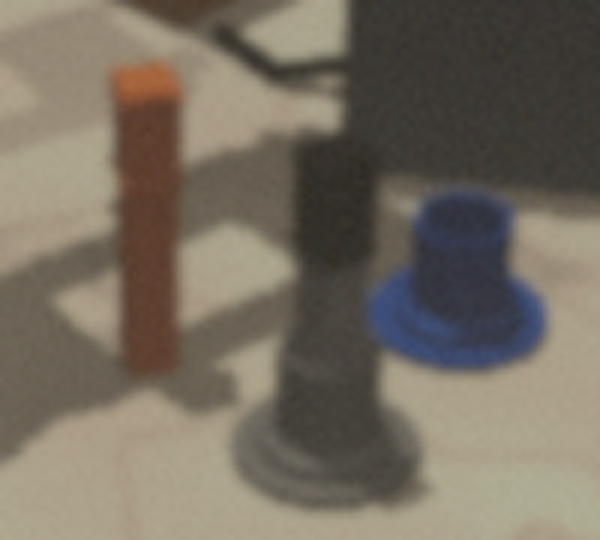

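Run:
```python
from h import *
np.set_printoptions(precision=1,suppress=True)
T=lambda c,o,k:(np.array(c)/k+o)
o=np.array([270,200])
print("bolts");B=[]
for c in [(72,103),(72,243),(683,87),(688,228)]: B.append(atz('top',T(c,o,5)-.0,10));print(B[-1])
print("corners")
for c in [(47,88),(53,266),(703,72),(712,247)]: print(atz('top',T(c,o,5),8))
d=np.load('pics/top0.npy')
o3=np.array([130,220])
print("bar top")
for c in [(315,133),(388,180),(350,232),(280,190)]: print(atz('top',T(c,o3,5),178))
u=T((335,180),o3,5).round().astype(int);print(u,d[u[1]-2:u[1]+3,u[0]-2:u[0]+3]);print(atd('top',u,d[u[1],u[0]]))
# stand foot
print("foot"); 
for c in [(311,222),(495,222),(402,135),(402,318)]: print(atz('top',T(c,o3,5),8))
print("tip tri",tri(np.array((128,228))/4+[250,215],T((612,108),o,5)))
u=T((612,108),o,5).round().astype(int);print(u,d[u[1]-2:u[1]+3,u[0]-2:u[0]+3]);print(atd('top',u,d[u[1],u[0]]))
```

```text
bolts
[574.8 147.6  10. ]
[502.  144.9  10. ]
[ 591.4 -166.9   10. ]
[ 517.7 -169.3   10. ]
corners
[582.8 160.9   8. ]
[490.2 154.3   8. ]
[ 600.1 -177.7    8. ]
[ 508.5 -181.9    8. ]
bar top
[474.9 338.7 178. ]
[454.5 304.2 178. ]
[430.6 320.  178. ]
[448.6 353.1 178. ]
[197 256] [[1173.  1176.3 1174.6 1179.5 1179.1]
 [1175.1 1176.4 1181.1 1174.8 1175.8]
 [1173.7 1170.2 1176.6 1175.2 1179. ]
 [1171.9 1173.  1173.1 1175.3 1173.6]
 [1174.7 1175.9 1176.2 1173.8 1174.5]]
[453.6 327.9 179.5]
foot
[455.2 380.4   8. ]
[457.9 285.    8. ]
[501.6 335.7   8. ]
[407.5 330.3   8. ]
tip tri (array([ 550.2, -112.6,  143.6]), np.float64(1.102618407127232))
[392 222] [[1216.2 1219.  1218.4 1218.1 1212. ]
 [1218.6 1216.2 1213.  1211.9 1216.3]
 [1215.9 1214.8 1216.3 1218.4 1216. ]
 [1218.  1217.5 1216.6 1217.2 1219. ]
 [1219.6 1212.  1219.8 1219.2 1221.1]]
[ 548.2 -110.4  150.5]
```

```bash
cat >> h.py <<'E'
np.set_printoptions(precision=3,suppress=True)
yaw=np.arctan2(315,-16.2)
cx=np.array([np.cos(yaw),np.sin(yaw),0]);cy=np.array([-cx[1],cx[0],0]);cz=np.array([0,0,1.])
piv=np.array([549.,-61,52])
def st():
    s=sensors.observe();return s,np.array(s['tool_pos']),Ro.from_rotvec(s['tool_rot'])
def plan(tp=None,tR=None,q=True):
    s,p,R=st()
    tp=p if tp is None else np.array(tp,float); tR=R if tR is None else tR
    d=R.inv().apply(tp-p); w=(R.inv()*tR).as_rotvec()
    print("t %.2f pos"%s['clock'],p,"F",s['ft_force'],"M",s['wrist_torque'],"w %.1f"%s['width'],"q",s['qpos'])
    print(" travel shares total",d/50," rot shares total",w/(np.pi/2)," mm",np.linalg.norm(d)," deg",np.degrees(np.linalg.norm(w)))
def Rdown(a): # jaw (tool y) at world angle a rad, pointing down
    y=np.array([np.cos(a),np.sin(a),0]);z=np.array([0,0,-1.]);return Ro.from_matrix(np.c_[np.cross(y,z),y,z])
E
python3 - <<'E'
from h import *
print(proj('scene',[[455,333,178],[456,333,8]]),proj('top',[[455,333,178],[456,333,0],[370,340,170]]))
d=np.load('pics/top0.npy')
for u in [(70,280),(60,260),(185,308),(158,262),(92,350)]: print(u,atd('top',u,d[u[1],u[0]]))
plan([455,333,230],Rdown(np.radians(61.3)))
E
```

```text
[[345.615 154.501]
 [344.156 203.194]] [[194.952 255.437]
 [211.04  265.022]
 [190.448 293.517]]
(70, 280) [391.32  632.737 160.657]
(60, 260) [436.82  660.439 165.293]
(185, 308) [337.158 349.355 174.452]
(158, 262) [458.794 470.73    8.454]
(92, 350) [225.574 634.797   2.278]
t 0.10 pos [203.832 537.005 230.484] F [-1.118  0.419 -0.827] M [-0.032  0.028  0.02 ] w 85.4 q [ 1.135  0.308  1.508 -0.     1.328 -0.074]
 travel shares total [-6.144 -2.032  0.013]  rot shares total [-0.001  0.     0.088]  mm 323.57928757873077  deg 7.915470435093069
```

>>> step_arm(rotation=[[0, 0, 0.088], [0, 0, 0], [0, 0, 0], [0, 0, 0], [0, 0, 0], [0, 0, 0]], travel=[[-0.5, -0.2, 0], [-0.9, -0.3, 0], [-0.9, -0.3, 0], [-0.9, -0.3, 0], [-0.9, -0.3, 0], [-0.9, -0.3, 0]], fingers=[85, 85, 85, 85, 85, 85], newtons=60)

```text
clock: 0.85
tool_pos: [386.3, 340.8, 227.6]
tool_rot: [-0.774, -3.042, 0.008]
ft_force: [-0.1, -0.2, 0.5]
width: 85.0
```

Run:
```python
from h import *
plan([455,333,230],Rdown(np.radians(61.3)))
```

```text
t 0.85 pos [386.314 340.83  227.635] F [-0.066 -0.184  0.46 ] M [ 0.005 -0.02  -0.022] w 85.0 q [ 0.642  0.23   1.629 -0.001  1.289 -0.43 ]
 travel shares total [-1.281  0.519 -0.052]  rot shares total [-0.004 -0.001  0.002]  mm 69.17101434100509  deg 0.37908703378980846
```

>>> step_arm(rotation=[[0, 0, 0], [0, 0, 0]], travel=[[-0.64, 0.26, -0.03], [-0.64, 0.26, -0.03]], fingers=[85, 85])

```text
clock: 1.1
tool_pos: [455.7, 329.3, 229.7]
tool_rot: [-0.778, -3.039, 0.012]
ft_force: [-0.0, 0.5, 1.1]
width: 84.8
```

Run:
```python
from h import *
for n in("top","scene"):
    p,d=viewer.capture(n); cv2.imwrite(f"pics/{n}1.png",p[:,:,::-1]); np.save(f"pics/{n}1.npy",d)
plan([455,333,134],Rdown(np.radians(61.3)))
s,p,R=st();print(proj('top',p),proj('scene',p))
crop('pics/top1.png',130,200,270,320,5,'pics/c5.png')
crop('pics/scene1.png',290,90,400,220,5,'pics/c6.png')
```

```text
t 1.20 pos [458.612 329.538 229.572] F [-0.767 -0.165 -0.015] M [0.026 0.073 0.018] w 84.9 q [ 0.551  0.297  1.525 -0.004  1.325 -0.516]
 travel shares total [0.096 0.04  1.911]  rot shares total [-0.005 -0.    -0.001]  mm 95.7027566478857  deg 0.4331786046889967
[[191.076 250.354]] [[346.7   139.306]]
```

View pics/c5.png

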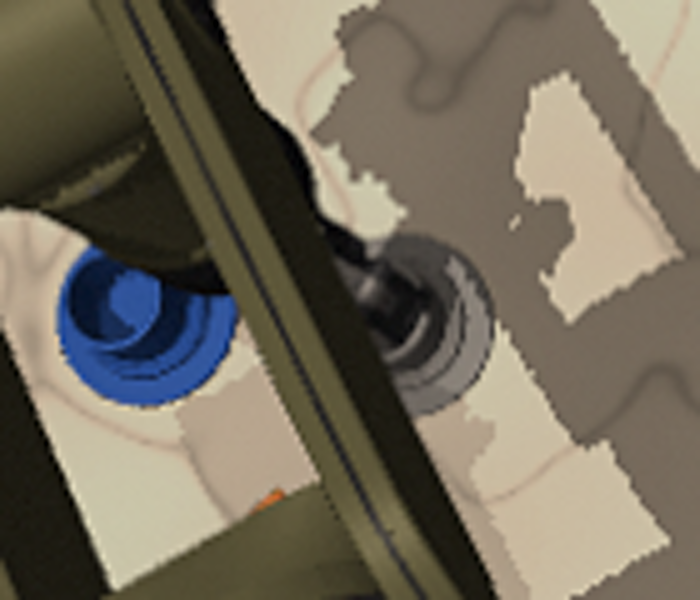

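View pics/c6.png

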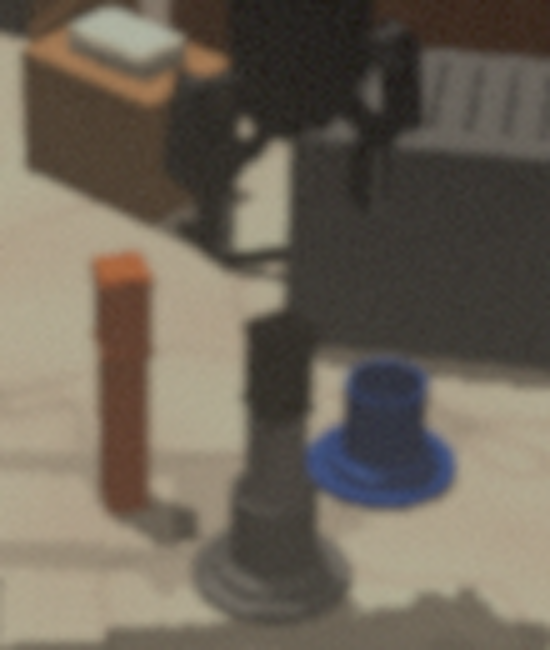

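>>> step_arm(rotation=[[0, 0, 0], [0, 0, 0], [0, 0, 0], [0, 0, 0]], travel=[[0.08, 0.04, 0.4], [0, 0, 0.55], [0, 0, 0.55], [0, 0, 0.4]], fingers=[85, 85, 85, 85])

```text
clock: 1.7
tool_pos: [453.9, 333.2, 132.5]
tool_rot: [-0.783, -3.039, 0.009]
ft_force: [0.0, 0.3, -0.2]
width: 85.1
```

Run:
```python
from h import *
plan([455,333,134],Rdown(np.radians(61.3)))
```

```text
t 1.70 pos [453.899 333.161 132.507] F [ 0.001  0.294 -0.171] M [0.007 0.034 0.038] w 85.1 q [ 0.559  0.386  1.66  -0.002  1.103 -0.506]
 travel shares total [-0.021  0.008 -0.03 ]  rot shares total [-0.004 -0.001 -0.002]  mm 1.8622062644096342  deg 0.42554800860468334
```

>>> step_arm(rotation=[[0, 0, 0], [0, 0, 0], [0, 0, 0], [0, 0, 0], [0, 0, 0], [0, 0, 0]], travel=[[0, 0, 0], [0, 0, 0], [0, 0, 0], [0, 0, 0], [0, 0, 0], [0, 0, 0]], fingers=[45, 36, 25, 20, 20, 20], newtons=60)

```text
clock: 2.45
tool_pos: [451.1, 332.9, 132.2]
tool_rot: [-0.78, -3.037, 0.014]
ft_force: [0.1, 0.8, -4.2]
width: 29.7
```

Run:
```python
from h import *
plan([455,333,134],Rdown(np.radians(61.3)))
```

```text
t 2.45 pos [451.059 332.865 132.18 ] F [ 0.145  0.783 -4.162] M [ 0.013 -0.023  0.062] w 29.7 q [ 0.561  0.385  1.662 -0.001  1.105 -0.506]
 travel shares total [-0.068  0.04  -0.037]  rot shares total [-0.006 -0.003 -0.001]  mm 4.343412653485964  deg 0.6278241737272067
```

>>> step_arm(rotation=[[0, 0, 0], [0, 0, 0], [0, 0, 0], [0, 0, 0], [0, 0, 0]], travel=[[0, 0, -0.3], [0, 0, -0.7], [0, 0, -0.8], [0, 0, -0.8], [0, 0, -0.7]], fingers=[20, 20, 20, 20, 20])

```text
clock: 3.08
tool_pos: [451.0, 332.7, 301.7]
tool_rot: [-0.78, -3.032, 0.021]
ft_force: [0.3, -0.1, -4.5]
width: 29.6
```

```bash
cat >> h.py <<'E'
GZ=124.
def tgt(lean,end):  # lean rad toward lamp; bar open end distance from pivot -> TCP pos, rot
    u=np.sin(lean)*cx+np.cos(lean)*cz; y=-cy; z=-u
    return piv+(end+GZ)*u, Ro.from_matrix(np.c_[np.cross(y,z),y,z])
E
python3 - <<'E'
from h import *
print(tgt(np.radians(-30),137)[0])
s,p,R=st();print(R.as_matrix())
print(tgt(np.radians(-30),137)[1].as_matrix())
plan(*tgt(np.radians(-30),137))
plan([500,100,300],Rdown(np.radians(20)))
E
```

```text
[ 555.703 -191.328  278.033]
[[-0.876  0.482 -0.014]
 [ 0.482  0.876 -0.01 ]
 [ 0.007 -0.016 -1.   ]]
[[-0.044  0.999 -0.026]
 [ 0.865  0.051  0.499]
 [ 0.5    0.    -0.866]]
t 3.08 pos [450.996 332.741 301.68 ] F [ 0.297 -0.058 -4.515] M [ 0.056 -0.006  0.004] w 29.6 q [ 0.561  0.25   1.41  -0.002  1.499 -0.506]
 travel shares total [-6.894 -8.163  0.553]  rot shares total [-0.18   0.305  0.629]  mm 534.9491002100756  deg 64.93245939070543
t 3.08 pos [450.996 332.741 301.68 ] F [ 0.297 -0.058 -4.515] M [ 0.056 -0.006  0.004] w 29.6 q [ 0.561  0.25   1.41  -0.002  1.499 -0.506]
 travel shares total [-3.104 -3.604  0.068]  rot shares total [-0.011 -0.001  0.457]  mm 237.84974532729524  deg 41.169064770579034
```

>>> step_arm(rotation=[[0, 0, 0.09], [0, 0, 0.09], [0, 0, 0.09], [0, 0, 0.09], [0, 0, 0.09], [0, 0, 0]], travel=[[-0.4, -0.45, 0], [-0.68, -0.59, 0], [-0.75, -0.49, 0], [-0.82, -0.38, 0], [-0.86, -0.26, 0], [-0.89, -0.14, 0]], fingers=[20, 20, 20, 20, 20, 20])

```text
clock: 3.82
tool_pos: [503.9, 80.2, 313.6]
tool_rot: [1.808, 2.567, -0.003]
ft_force: [1.7, -0.4, -4.6]
width: 29.5
```

Run:
```python
from h import *
plan([556,-191,300],Rdown(np.radians(3)))
plan(*tgt(np.radians(-30),137))
```

```text
t 3.83 pos [503.924  80.192 313.649] F [ 1.7   -0.374 -4.58 ] M [ 0.026 -0.071 -0.006] w 29.5 q [ 0.077  0.16   1.499 -0.003  1.482 -0.266]
 travel shares total [-5.457 -0.847  0.29 ]  rot shares total [0.    0.002 0.185]  mm 276.48418636016453  deg 16.690160031766336
t 3.83 pos [503.924  80.192 313.649] F [ 1.7   -0.374 -4.58 ] M [ 0.026 -0.071 -0.006] w 29.5 q [ 0.077  0.16   1.499 -0.003  1.482 -0.266]
 travel shares total [-5.46  -0.854  0.729]  rot shares total [-0.049  0.333  0.182]  mm 278.6982468353349  deg 34.41533830378274
```

>>> step_arm(rotation=[[0, 0, 0.09], [0, 0, 0.09], [0, 0, 0], [0, 0.08, 0], [0, 0.08, 0]], travel=[[-0.9, -0.14, 0], [-0.95, 0.05, 0], [-0.95, 0.2, 0], [-0.95, 0.2, 0], [-0.95, 0.2, 0]], fingers=[20, 20, 20, 20, 20])

```text
clock: 4.45
tool_pos: [562.0, -155.5, 315.7]
tool_rot: [-2.026, -2.148, -0.269]
ft_force: [1.3, 0.4, -3.5]
width: 29.3
```

Run:
```python
from h import *
plan(*tgt(np.radians(-30),142))
```

```text
t 4.45 pos [ 562.013 -155.456  315.699] F [ 1.252  0.372 -3.494] M [-0.292 -0.081  0.016] w 29.3 q [-0.484  0.321  1.301  0.222  1.641 -0.54 ]
 travel shares total [-0.902 -0.174  0.453]  rot shares total [0.005 0.172 0.006]  mm 51.202734840485704  deg 15.497049948892393
```

>>> step_arm(rotation=[[0, 0.085, 0], [0, 0.085, 0], [0, 0, 0]], travel=[[-0.45, -0.08, 0.2], [-0.45, -0.08, 0.1], [0, 0, 0]], fingers=[20, 20, 20])

```text
clock: 4.82
tool_pos: [557.2, -204.5, 286.4]
tool_rot: [-1.876, -1.977, -0.515]
ft_force: [0.6, 0.5, -4.3]
width: 29.3
```

Run:
```python
from h import *
for n in("top","scene"):
    p,d=viewer.capture(n); cv2.imwrite(f"pics/{n}2.png",p[:,:,::-1]); np.save(f"pics/{n}2.npy",d)
plan(*tgt(np.radians(-30),142))
s,p,R=st();z=R.as_matrix()[:,2]
print("end",p+GZ*z,"z",z)
print(proj('top',[p,p+GZ*z,p-46*z]),proj('scene',[p,p+GZ*z,p-46*z]))
crop('pics/top2.png',330,160,470,270,5,'pics/c7.png')
crop('pics/scene2.png',230,150,350,320,4,'pics/c8.png')
```

```text
t 4.92 pos [ 558.12  -201.271  289.628] F [ 0.389  0.346 -4.067] M [-0.612 -0.061  0.005] w 29.5 q [-0.663  0.451  1.25   0.404  1.772 -0.706]
 travel shares total [ 0.059 -0.04   0.201]  rot shares total [0.009 0.002 0.006]  mm 10.652735136686909  deg 1.013320776688013
end [ 556.703 -139.599  182.062] z [-0.011  0.497 -0.867]
[[444.791 204.564]
 [406.777 215.751]
 [460.672 199.891]] [[255.674 246.983]
 [276.638 267.813]
 [246.723 238.071]]
```

View pics/c7.png

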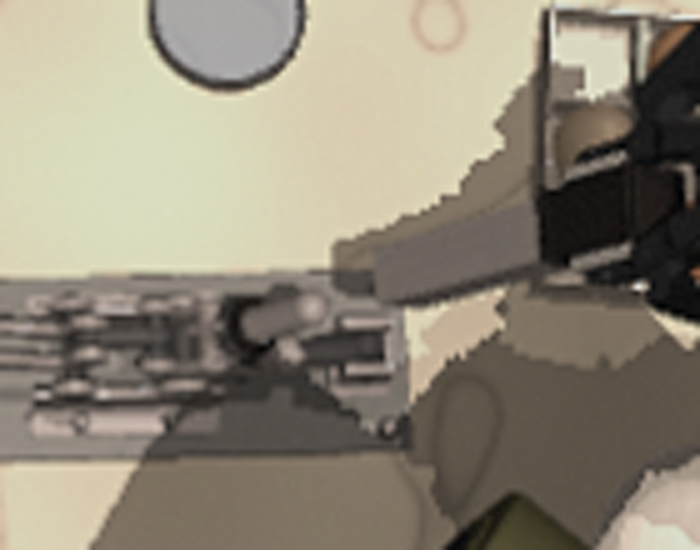

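View pics/c8.png

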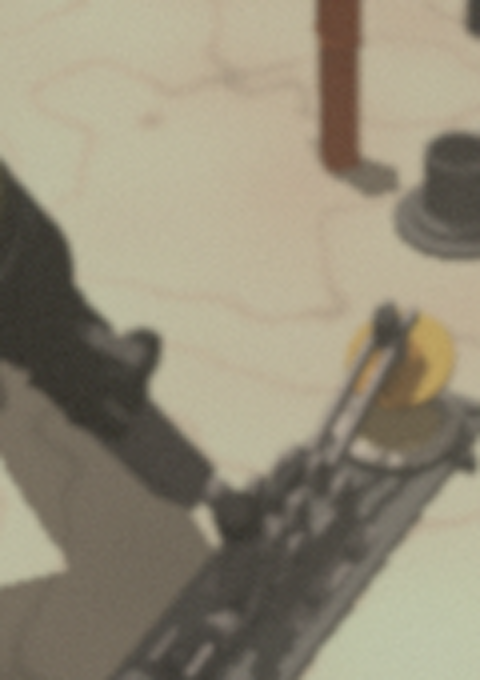

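```bash
cat >> h.py <<'E'
def overlay(n,src,box,k,out,lean=None,bar=True,pv=None,pR=None):
    x0,y0,x1,y1=box; im=cv2.imread(src)
    im=cv2.resize(im[y0:y1,x0:x1],None,fx=k,fy=k,interpolation=cv2.INTER_CUBIC)
    f=lambda X:tuple(((proj(n,X)[0]-[x0,y0]+.5)*k).astype(int))
    if bar:
        p,R=pR if pR else st()[1:]; M=R.as_matrix()
        C=[[p+M[:,2]*(GZ-zz)+M[:,0]*sx*13+M[:,1]*sy*13 for sx,sy in((1,1),(1,-1),(-1,-1),(-1,1))] for zz in(0,110)]
        for i in range(4):
            cv2.line(im,f(C[0][i]),f(C[0][(i+1)%4]),(0,255,0),1);cv2.line(im,f(C[0][i]),f(C[1][i]),(0,255,0),1)
    if lean is not None:
        q=piv if pv is None else pv
        u=np.sin(lean)*cx+np.cos(lean)*cz
        cv2.line(im,f(q),f(q+103.2*u),(0,0,255),1)
        th=np.linspace(0,6.283,30)
        for t in th: cv2.circle(im,f(q+103.2*u+8.8*(np.cos(t)*P[n]['R'][0]+np.sin(t)*P[n]['R'][1])),1,(0,0,255),-1)
    cv2.imwrite(out,im)
E
python3 - <<'E'
from h import *
overlay('top','pics/top2.png',(360,190,440,240),9,'pics/o1.png',np.radians(-30))
overlay('scene','pics/scene2.png',(250,235,320,300),8,'pics/o2.png',np.radians(-30))
E
```

```text
(no output)
```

View pics/o1.png

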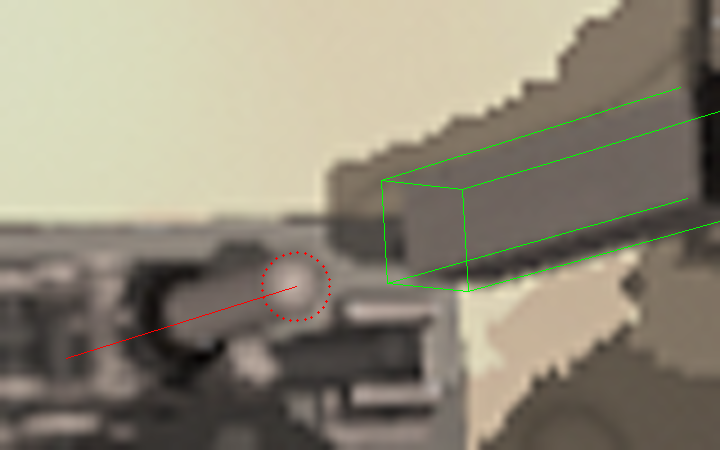

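View pics/o2.png

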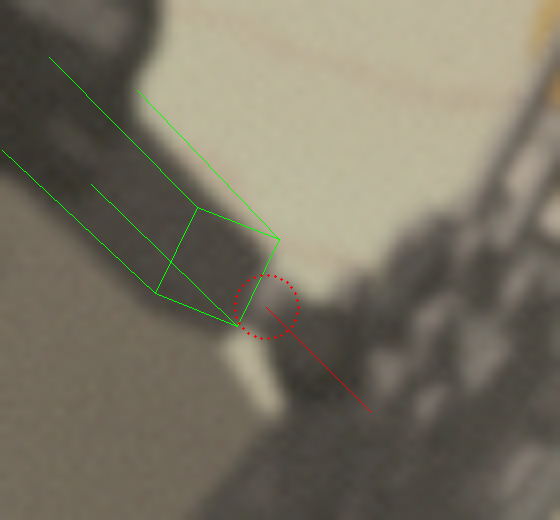

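Run:
```python
from h import *
print(st()[1])
for n in("top","scene"):
    p,d=viewer.capture(n); cv2.imwrite(f"pics/{n}3.png",p[:,:,::-1]); np.save(f"pics/{n}3.npy",d); print(st()[1])
overlay('top','pics/top3.png',(360,190,440,240),9,'pics/o3.png',np.radians(-30))
overlay('scene','pics/scene3.png',(240,225,320,300),8,'pics/o4.png',np.radians(-30))
```

```text
[ 558.12  -201.271  289.628]
[ 558.344 -200.077  290.52 ]
[ 558.447 -199.283  291.028]
```

View pics/o3.png

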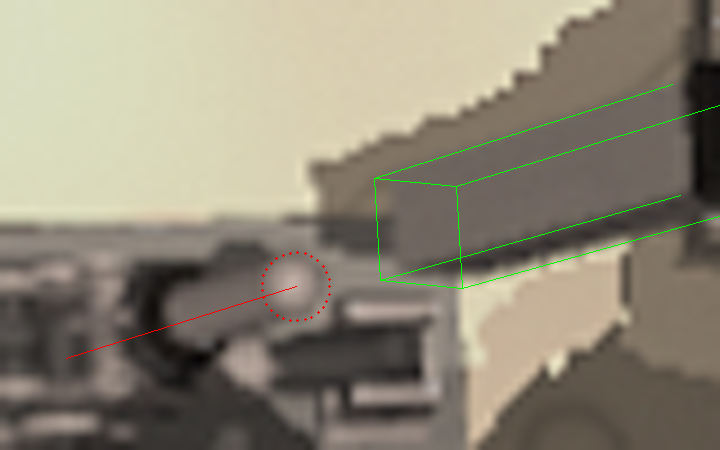

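View pics/o4.png

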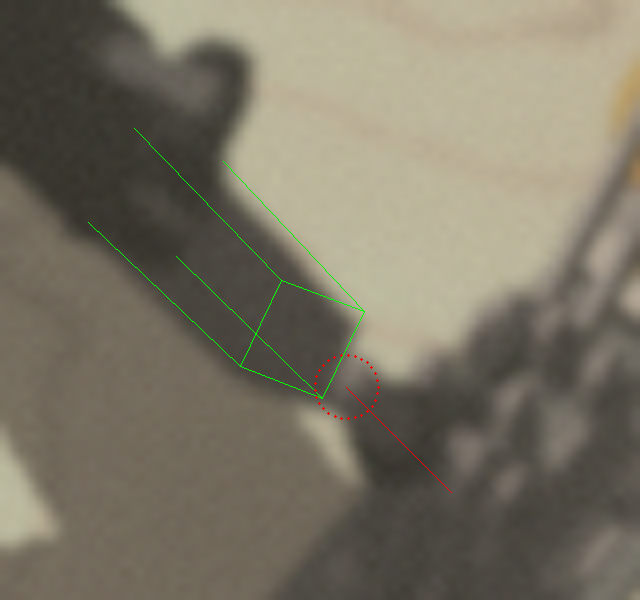

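Run:
```python
from h import *
im=cv2.imread('pics/top3.png')[195:230,385:445]
im=cv2.resize(im,None,fx=13,fy=13,interpolation=cv2.INTER_CUBIC)
im=cv2.convertScaleAbs(im,alpha=2,beta=-110)
cv2.imwrite('pics/e1.png',im)
f=lambda n,X,o,k:((proj(n,X)-o+.5)*k)
s,p,R=st();M=R.as_matrix()
C=np.array([p+M[:,2]*(GZ-zz)+M[:,0]*sx*13+M[:,1]*sy*13 for zz in(0,110) for sx,sy in((1,1),(1,-1),(-1,-1),(-1,1))])
print(f('top',C,[385,195],13))
im=cv2.imread('pics/scene3.png')[225:285,235:295]
im=cv2.resize(im,None,fx=10,fy=10,interpolation=cv2.INTER_CUBIC)
im=cv2.convertScaleAbs(im,alpha=2.5,beta=-110)
cv2.imwrite('pics/e2.png',im)
print(f('scene',C,[235,225],10))
```

```text
[[216.576 192.396]
 [224.94  340.854]
 [342.738 351.312]
 [334.08  204.526]
 [646.777  57.134]
 [657.662 217.301]
 [779.052 230.318]
 [767.87   72.148]]
[[505.461 389.393]
 [402.308 350.476]
 [350.113 458.453]
 [453.297 498.575]
 [329.27  201.794]
 [218.397 161.116]
 [160.235 278.19 ]
 [271.115 320.329]]
```

View pics/e1.png

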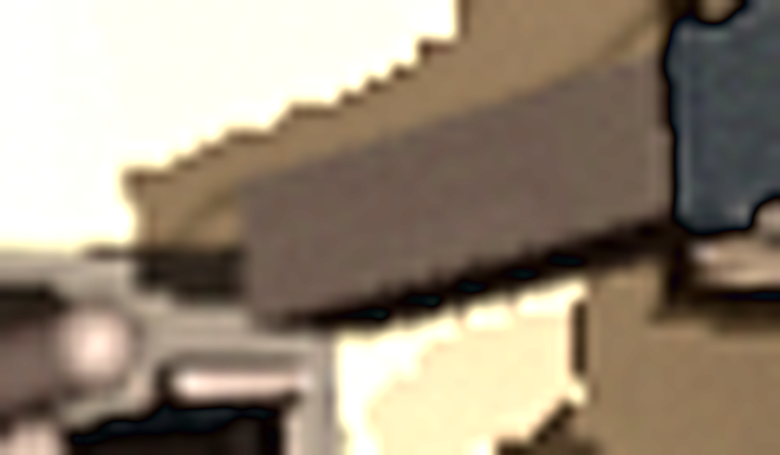

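View pics/e2.png

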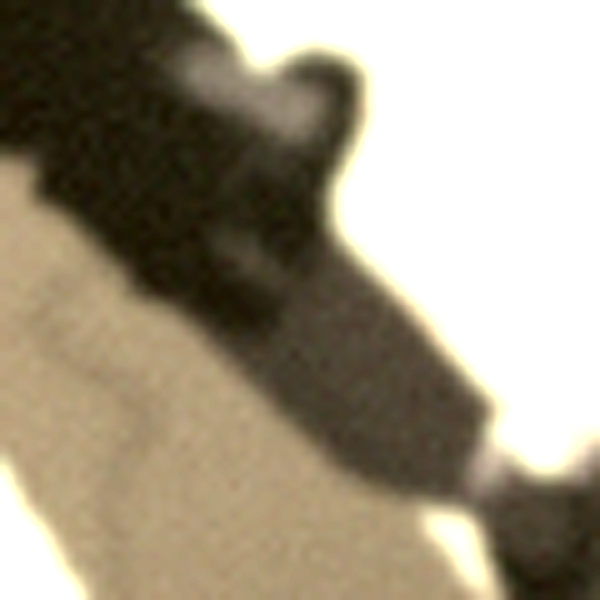

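>>> step_arm(rotation=[[0, 0, 0], [0, 0, 0], [0, 0, 0], [0, 0, 0]], travel=[[0, 0, 0], [0, 0, 0], [0, 0, 0], [0, 0, 0]], fingers=[20, 20, 20, 20])

```text
clock: 5.52
tool_pos: [559.1, -195.1, 294.9]
tool_rot: [-1.867, -2.001, -0.517]
ft_force: [-0.8, -0.2, -3.8]
width: 29.2
```

Run:
```python
from h import *
plan(*tgt(np.radians(-30),142))
for n in("top","scene"):
    p,d=viewer.capture(n); cv2.imwrite(f"pics/{n}4.png",p[:,:,::-1]); np.save(f"pics/{n}4.npy",d); print(st()[1])
s,p,R=st();M=R.as_matrix();print("end",p+M[:,2]*GZ)
C=np.array([p+M[:,2]*(GZ-zz)+M[:,0]*sx*13+M[:,1]*sy*13 for zz in(0,110) for sx,sy in((1,1),(1,-1),(-1,-1),(-1,1))])
print(C)
f=lambda n,X,o,k:((proj(n,X)-o+.5)*k)
print(f('top',C,[385,195],13));print(f('scene',C,[235,225],10))
def e(n,o,w,k,a,out):
    im=cv2.imread(f'pics/{n}4.png')[o[1]:o[1]+w[1],o[0]:o[0]+w[0]]
    im=cv2.resize(im,None,fx=k,fy=k,interpolation=cv2.INTER_CUBIC)
    cv2.imwrite(out,cv2.convertScaleAbs(im,alpha=a,beta=-60))
e('top',(385,195),(60,35),13,1.5,'pics/e3.png');e('scene',(235,225),(60,60),10,1.6,'pics/e4.png')
```

```text
t 5.53 pos [ 559.117 -195.107  294.918] F [-0.809 -0.2   -3.757] M [-0.569 -0.001 -0.007] w 29.2 q [-0.654  0.441  1.25   0.404  1.772 -0.706]
 travel shares total [-0.097 -0.07   0.232]  rot shares total [0.01  0.006 0.014]  mm 13.041064056779222  deg 1.6075867656293656
[ 559.104 -195.11   294.913]
[ 559.091 -195.347  294.758]
end [ 557.855 -134.264  186.854]
[[ 569.968 -122.17   193.561]
 [ 544.026 -123.79   192.942]
 [ 545.741 -146.358  180.146]
 [ 571.683 -144.739  180.766]
 [ 571.065 -176.357  289.283]
 [ 545.123 -177.976  288.663]
 [ 546.837 -200.545  275.868]
 [ 572.779 -198.925  276.487]]
[[198.992 183.404]
 [208.184 332.354]
 [326.89  341.664]
 [317.418 194.39 ]
 [626.755  47.205]
 [638.492 208.001]
 [760.982 219.791]
 [748.966  61.001]]
[[516.875 369.02 ]
 [413.209 331.144]
 [361.643 439.196]
 [465.371 478.277]
 [342.449 176.969]
 [231.002 137.481]
 [173.502 254.557]
 [284.993 295.504]]
```

View pics/e3.png

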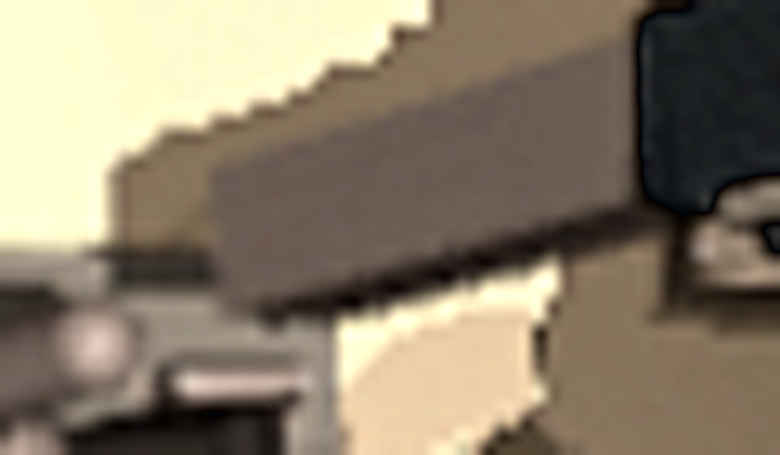

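View pics/e4.png

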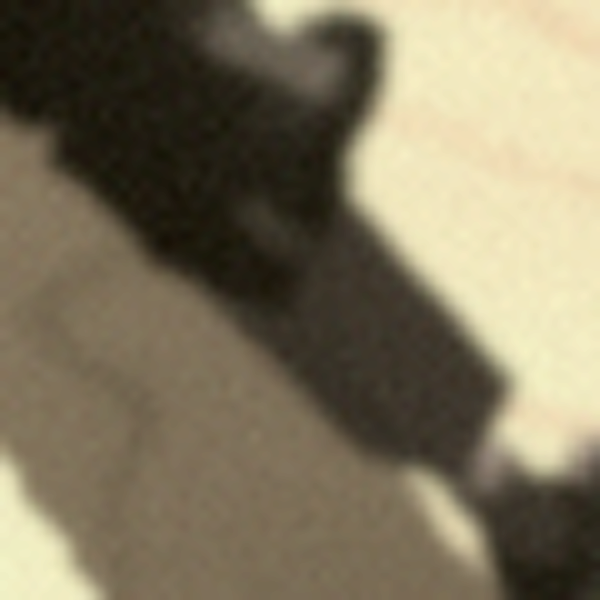

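Run:
```python
from h import *
for n,o,w,k,out in(('scene',(265,255),(50,45),14,'pics/l1.png'),('top',(365,205),(50,35),14,'pics/l2.png')):
    im=cv2.imread(f'pics/{n}0.png')[o[1]:o[1]+w[1],o[0]:o[0]+w[0]]
    im=cv2.resize(im,None,fx=k,fy=k,interpolation=cv2.INTER_CUBIC)
    im=cv2.convertScaleAbs(im,alpha=1.5,beta=-60)
    for lean,c in((-28,(0,255,0)),(-31,(0,0,255))):
        u=np.sin(np.radians(lean))*cx+np.cos(np.radians(lean))*cz
        f=lambda X:tuple(((proj(n,X)[0]-o+.5)*k).astype(int))
        cv2.line(im,f(piv+50*u),f(piv+103.2*u),c,1)
        for t in np.linspace(0,6.28,24): cv2.circle(im,f(piv+103.2*u+8.8*(np.cos(t)*P[n]['R'][0]+np.sin(t)*P[n]['R'][1])),1,c,-1)
        print(n,lean,f(piv+103.2*u))
    cv2.imwrite(out,im)
```

```text
scene -28 (np.int64(266), np.int64(237))
scene -31 (np.int64(251), np.int64(267))
top -28 (np.int64(372), np.int64(234))
top -31 (np.int64(399), np.int64(237))
```

View pics/l1.png

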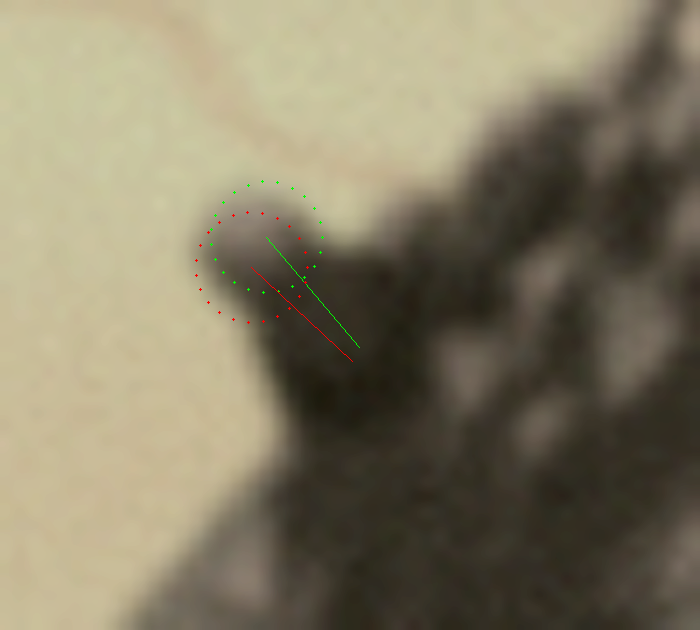

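View pics/l2.png

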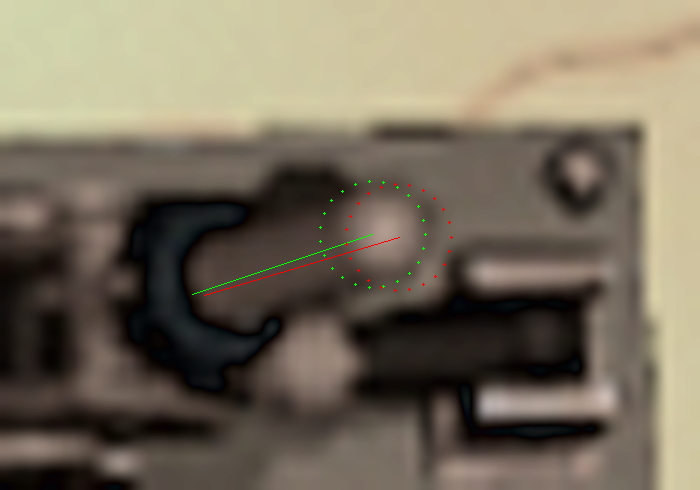

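```bash
cat >> h.py <<'E'
OX,OY=-2.7,0.3
def tgt(lean,end,ox=None,oy=None):
    ox=OX if ox is None else ox; oy=OY if oy is None else oy
    u=np.sin(lean)*cx+np.cos(lean)*cz; y=-cy; z=-u; x=np.cross(y,z)
    return piv+(end+GZ)*u-ox*x-oy*y, Ro.from_matrix(np.c_[x,y,z])
def stat(lean=None):
    s,p,R=st();M=R.as_matrix();F=np.array(s['ft_force'])-FB
    e=p+M[:,2]*GZ+M[:,0]*OX+M[:,1]*OY; r=e-piv
    print("t %.2f"%s['clock'],"F_tool",M.T@F,"M_tool",M.T@s['wrist_torque'],"end dist %.1f"%np.dot(r,-M[:,2]),"lat x(candler) dev along toolx %.1f tooly %.1f"%(np.dot(r,M[:,0]),np.dot(r,M[:,1])),"tool lean %.2f"%np.degrees(np.arctan2(-M[:,2]@cx,-M[:,2][2])),"side %.2f"%np.degrees(np.arcsin(-M[:,2]@cy)),"line lean %.2f"%np.degrees(np.arctan2(r@cx,r[2])))
FB=np.array([0,0,-3.9])
E
python3 - <<'E'
from h import *
stat();plan(*tgt(np.radians(-29.2),122))
E
```

```text
t 5.62 F_tool [-0.237 -0.284  0.207] M_tool [ 0.055 -0.661  0.067] end dist 153.5 lat x(candler) dev along toolx -0.5 tooly 7.8 tool lean -29.51 side 0.88 line lean -29.64
t 5.62 pos [ 559.091 -195.347  294.758] F [-0.27  -0.121 -4.204] M [-0.664  0.039 -0.047] w 29.6 q [-0.654  0.442  1.25   0.404  1.772 -0.706]
 travel shares total [ 0.035 -0.079  0.631]  rot shares total [ 0.01  -0.003  0.014]  mm 31.86155020688602  deg 1.532390192022151
```

>>> step_arm(rotation=[[0.01, 0, 0.014], [0, 0, 0], [0, 0, 0]], travel=[[0.03, -0.08, 0.2], [0, 0, 0], [0, 0, 0]], fingers=[20, 20, 20])

```text
clock: 6.0
tool_pos: [554.4, -188.9, 285.5]
tool_rot: [-1.878, -1.972, -0.491]
ft_force: [-0.6, 0.7, -4.8]
width: 29.3
```

Run:
```python
from h import *
stat();plan(*tgt(np.radians(-29.2),122))
```

```text
t 6.00 F_tool [ 0.181 -0.564  1.087] M_tool [ 0.005 -0.623  0.008] end dist 142.3 lat x(candler) dev along toolx 1.0 tooly -1.5 tool lean -29.54 side -0.13 line lean -29.13
t 6.00 pos [ 554.363 -188.934  285.497] F [-0.601  0.664 -4.754] M [-0.623 -0.023 -0.002] w 29.3 q [-0.645  0.444  1.27   0.394  1.762 -0.684]
 travel shares total [0.009 0.019 0.406]  rot shares total [-0.001 -0.004 -0.002]  mm 20.3188874349791  deg 0.4028882803235788
```

>>> step_arm(rotation=[[0, 0, 0], [0, 0, 0], [0, 0, 0]], travel=[[0, 0.02, 0.1], [0, 0, 0.1], [0, 0, 0]], fingers=[20, 20, 20])

```text
clock: 6.38
tool_pos: [555.1, -183.8, 275.9]
tool_rot: [-1.879, -1.972, -0.491]
ft_force: [-0.4, -0.3, -3.5]
width: 29.6
```

Run:
```python
from h import *
stat();plan(*tgt(np.radians(-29.2),122))
for n,o,w,k,out in(('scene',(245,235),(50,45),14,'pics/m1.png'),('top',(370,200),(50,35),14,'pics/m2.png')):
    im,d=viewer.capture(n);cv2.imwrite('pics/%s5.png'%n,im[:,:,::-1]);im=cv2.imread('pics/%s5.png'%n)
    im=im[o[1]:o[1]+w[1],o[0]:o[0]+w[0]]
    im=cv2.resize(im,None,fx=k,fy=k,interpolation=cv2.INTER_CUBIC)
    cv2.imwrite(out,cv2.convertScaleAbs(im,alpha=1.6,beta=-60))
stat()
```

```text
t 6.38 F_tool [-0.039 -0.378 -0.482] M_tool [ 0.017 -0.656 -0.003] end dist 131.4 lat x(candler) dev along toolx 0.7 tooly -0.5 tool lean -29.55 side -0.13 line lean -29.23
t 6.38 pos [ 555.139 -183.843  275.896] F [-0.362 -0.29  -3.498] M [-0.655 -0.019  0.014] w 29.6 q [-0.638  0.447  1.289  0.395  1.74  -0.686]
 travel shares total [ 0.016 -0.002  0.189]  rot shares total [-0.001 -0.004 -0.002]  mm 9.486475014611196  deg 0.4247904591572006
t 6.47 F_tool [-0.027  1.068 -0.204] M_tool [-0.049 -0.632 -0.017] end dist 131.9 lat x(candler) dev along toolx 0.6 tooly -0.1 tool lean -29.52 side -0.10 line lean -29.26
```

View pics/m1.png

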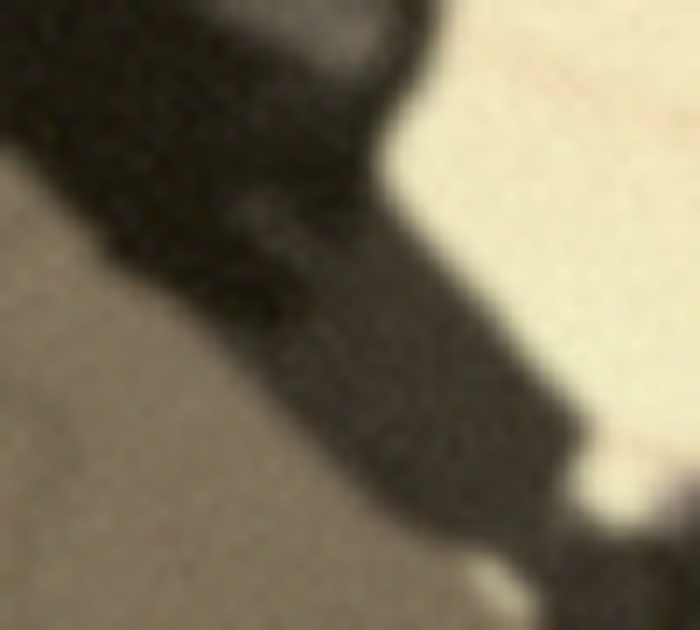

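View pics/m2.png

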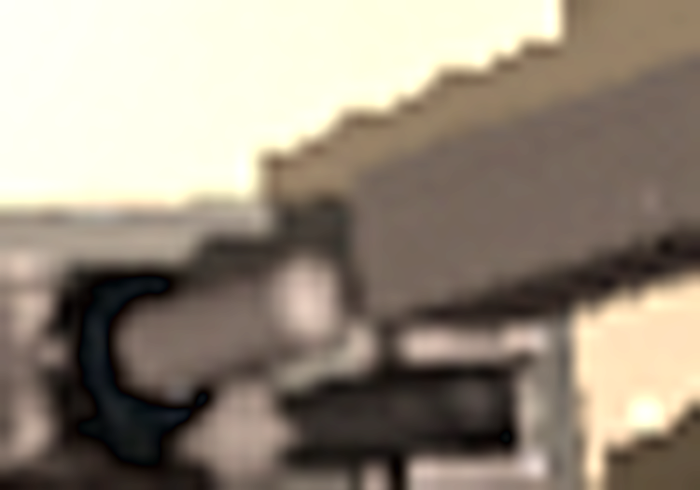

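>>> step_arm(rotation=[[0, 0, 0], [0, 0, 0], [0, 0, 0], [0, 0, 0]], travel=[[-0.014, 0, 0.12], [0, 0, 0.12], [0, 0, 0.1], [0, 0, 0]], fingers=[20, 20, 20, 20])

```text
clock: 6.98
tool_pos: [554.8, -175.8, 260.1]
tool_rot: [-1.879, -1.973, -0.492]
ft_force: [0.0, 1.0, -4.2]
width: 29.5
```

Run:
```python
from h import *
stat()
```

```text
t 6.97 F_tool [0.694 0.09  0.704] M_tool [-0.006 -0.666  0.025] end dist 113.7 lat x(candler) dev along toolx -0.2 tooly -0.2 tool lean -29.52 side -0.09 line lean -29.60
```

>>> step_arm(rotation=[[0, 0, 0], [0, 0, 0]], travel=[[0, 0, 0.06], [0, 0, 0.06]], fingers=[20, 20])

```text
clock: 7.22
tool_pos: [554.9, -172.9, 254.9]
tool_rot: [-1.879, -1.973, -0.492]
ft_force: [0.5, -0.0, -5.0]
width: 29.3
```

Run:
```python
from h import *
stat()
```

```text
t 7.22 F_tool [-0.554  0.551  0.915] M_tool [-0.024 -0.636  0.013] end dist 107.8 lat x(candler) dev along toolx -0.4 tooly 0.2 tool lean -29.49 side -0.06 line lean -29.69
```

>>> step_arm(rotation=[[0, 0, 0], [0, 0, 0]], travel=[[0, 0, 0.06], [0, 0, 0.06]], fingers=[20, 20])

```text
clock: 7.48
tool_pos: [553.8, -169.8, 249.5]
tool_rot: [-1.879, -1.973, -0.49]
ft_force: [-1.2, -0.5, -4.4]
width: 29.5
```

Run:
```python
from h import *
stat()
```

```text
t 7.47 F_tool [-0.634 -1.271  0.248] M_tool [ 0.368 -0.608 -0.01 ] end dist 101.5 lat x(candler) dev along toolx -0.3 tooly -1.1 tool lean -29.49 side -0.17 line lean -29.68
```

>>> step_arm(rotation=[[0, 0, 0], [0, 0, 0]], travel=[[0, 0, 0.06], [0, 0, 0.06]], fingers=[20, 20])

```text
clock: 7.72
tool_pos: [553.5, -166.6, 243.9]
tool_rot: [-1.879, -1.972, -0.49]
ft_force: [-1.8, -0.5, -2.9]
width: 29.4
```

Run:
```python
from h import *
stat()
```

```text
t 7.72 F_tool [ 0.141 -1.788 -1.016] M_tool [ 0.236 -0.583 -0.041] end dist 95.0 lat x(candler) dev along toolx -0.2 tooly -1.3 tool lean -29.51 side -0.18 line lean -29.61
```

>>> step_arm(rotation=[[0, 0, 0], [0, 0, 0], [0, 0, 0]], travel=[[0, -0.008, 0.06], [0, 0, 0.06], [0, 0, 0.06]], fingers=[20, 20, 20])

```text
clock: 8.1
tool_pos: [553.1, -161.8, 235.5]
tool_rot: [-1.879, -1.973, -0.491]
ft_force: [-0.2, 0.2, -3.0]
width: 29.2
```

Run:
```python
from h import *
stat()
```

```text
t 8.10 F_tool [ 0.562 -0.216 -0.66 ] M_tool [ 0.235 -0.536 -0.015] end dist 85.4 lat x(candler) dev along toolx -0.1 tooly -1.3 tool lean -29.51 side -0.14 line lean -29.57
```

>>> step_arm(rotation=[[0, 0, 0], [0, 0, 0], [0, 0, 0], [0, 0, 0]], travel=[[0, 0, 0.06], [0, 0, 0.06], [0, 0, 0.06], [0, 0, 0.06]], fingers=[20, 20, 20, 20])

```text
clock: 8.6
tool_pos: [552.8, -155.4, 224.3]
tool_rot: [-1.878, -1.973, -0.491]
ft_force: [-0.6, 0.6, -3.9]
width: 29.2
```

Run:
```python
from h import *
stat()
```

```text
t 8.60 F_tool [ 0.532 -0.6    0.249] M_tool [ 0.195 -0.56  -0.06 ] end dist 72.5 lat x(candler) dev along toolx 0.0 tooly -1.3 tool lean -29.52 side -0.14 line lean -29.49
```

>>> step_arm(rotation=[[0, 0, 0], [0, 0, 0]], travel=[[0, 0, 0.04], [0, 0, 0.04]], fingers=[20, 20])

```text
clock: 8.85
tool_pos: [552.7, -153.2, 220.6]
tool_rot: [-1.878, -1.973, -0.491]
ft_force: [-0.9, 0.5, -4.0]
width: 29.5
```

Run:
```python
from h import *
stat()
```

```text
t 8.85 F_tool [ 0.429 -0.857  0.331] M_tool [ 0.203 -0.495  0.028] end dist 68.1 lat x(candler) dev along toolx 0.1 tooly -1.3 tool lean -29.52 side -0.14 line lean -29.46
```

>>> step_arm(rotation=[[0, 0, 0], [0, 0, 0]], travel=[[0, 0, 0.03], [0, 0, 0.03]], fingers=[20, 20])

```text
clock: 9.1
tool_pos: [552.6, -151.6, 217.8]
tool_rot: [-1.878, -1.973, -0.491]
ft_force: [-0.6, 0.5, -3.2]
width: 29.3
```

>>> step_arm(rotation=[[0, 0, 0]], travel=[[0, 0, 0.03]], fingers=[20])

```text
clock: 9.22
tool_pos: [552.6, -150.8, 216.5]
tool_rot: [-1.878, -1.973, -0.491]
ft_force: [-0.5, 0.9, -3.7]
width: 29.4
```

Run:
```python
from h import *
stat()
```

```text
t 9.22 F_tool [ 0.872 -0.456  0.248] M_tool [ 0.195 -0.497 -0.013] end dist 63.4 lat x(candler) dev along toolx 0.1 tooly -1.2 tool lean -29.52 side -0.14 line lean -29.42
```

>>> step_arm(rotation=[[0, 0, 0], [0, 0, 0]], travel=[[0, 0, 0.03], [0, 0, 0.03]], fingers=[20, 20])

```text
clock: 9.48
tool_pos: [552.5, -149.4, 213.9]
tool_rot: [-1.878, -1.973, -0.491]
ft_force: [-1.4, -2.6, 0.4]
width: 29.2
```

>>> step_arm(rotation=[[0, 0, 0]], travel=[[0, 0, 0.03]], fingers=[20])

```text
clock: 9.6
tool_pos: [552.5, -149.1, 213.2]
tool_rot: [-1.879, -1.974, -0.491]
ft_force: [-1.3, -2.9, 1.8]
width: 29.3
```

Run:
```python
from h import *
stat()
```

```text
t 9.60 F_tool [ 0.311 -1.463 -6.359] M_tool [ 0.639 -0.326  0.02 ] end dist 59.7 lat x(candler) dev along toolx -0.1 tooly -1.1 tool lean -29.47 side -0.11 line lean -29.57
```

>>> step_arm(rotation=[[0, 0, 0]], travel=[[0, 0, 0.03]], fingers=[20])

```text
clock: 9.72
tool_pos: [552.5, -148.8, 212.8]
tool_rot: [-1.879, -1.975, -0.491]
ft_force: [-2.8, -4.7, 5.8]
width: 29.8
```

Run:
```python
from h import *
stat()
```

```text
t 9.72 F_tool [  0.773  -3.007 -10.714] M_tool [ 0.851 -0.211  0.032] end dist 59.2 lat x(candler) dev along toolx -0.2 tooly -0.9 tool lean -29.43 side -0.08 line lean -29.65
```

>>> step_arm(rotation=[[0, 0, 0]], travel=[[0, 0, 0.01]], fingers=[20])

```text
clock: 9.85
tool_pos: [552.4, -148.8, 212.9]
tool_rot: [-1.88, -1.975, -0.491]
ft_force: [-2.5, -1.6, 3.3]
width: 29.3
```

Run:
```python
from h import *
stat()
```

```text
t 9.85 F_tool [ 2.213 -2.57  -6.984] M_tool [ 0.803 -0.269  0.046] end dist 59.3 lat x(candler) dev along toolx -0.2 tooly -1.0 tool lean -29.41 side -0.06 line lean -29.63
```

>>> step_arm(rotation=[[0, -0.017, 0], [0, -0.017, 0]], travel=[[0.1, -0.01, 0.025], [0.1, -0.01, 0.025]], fingers=[20, 20])

```text
clock: 10.1
tool_pos: [551.9, -141.7, 216.0]
tool_rot: [-1.918, -2.012, -0.443]
ft_force: [-2.8, -6.0, 5.6]
width: 29.6
```

Run:
```python
from h import *
stat()
```

```text
t 10.10 F_tool [ -1.099  -3.091 -11.092] M_tool [ 0.901 -0.509 -0.023] end dist 58.8 lat x(candler) dev along toolx -3.5 tooly -0.6 tool lean -25.96 side 0.10 line lean -29.40
```

>>> step_arm(rotation=[[0, -0.01, 0], [0, -0.01, 0]], travel=[[0.1, -0.015, 0.015], [0.1, -0.015, 0.015]], fingers=[20, 20])

```text
clock: 10.35
tool_pos: [551.1, -134.6, 219.7]
tool_rot: [-1.943, -2.039, -0.411]
ft_force: [-0.6, -6.5, 0.7]
width: 29.4
```

Run:
```python
from h import *
stat()
```

```text
t 10.35 F_tool [-4.033 -0.854 -6.797] M_tool [ 0.561 -1.233 -0.06 ] end dist 59.2 lat x(candler) dev along toolx -2.8 tooly -0.4 tool lean -23.67 side 0.30 line lean -26.35
```

```bash
cat >> h.py <<'E'
_stat=stat
def stat():
    _stat(); s,p,R=st();M=R.as_matrix(); g=p+M[:,0]*OX-M[:,2]*19-piv
    print("   grasp lean %.2f r %.1f  value %.3f"%(np.degrees(np.arctan2(g@cx,g[2])),np.hypot(g@cx,g[2]),np.arctan2(g@cx,g[2])+.54))
E
python3 - <<'E'
from h import *
stat()
E
```

```text
t 10.35 F_tool [-4.033 -0.854 -6.797] M_tool [ 0.561 -1.233 -0.06 ] end dist 59.2 lat x(candler) dev along toolx -2.8 tooly -0.4 tool lean -23.67 side 0.30 line lean -26.35
   grasp lean -24.45 r 202.2  value 0.113
```

>>> step_arm(rotation=[[0, -0.014, 0], [0, -0.014, 0]], travel=[[0.12, -0.005, 0.02], [0.12, -0.005, 0.02]], fingers=[20, 20])

```text
clock: 10.6
tool_pos: [550.5, -126.0, 223.2]
tool_rot: [-1.976, -2.072, -0.365]
ft_force: [-2.4, -6.8, 3.6]
width: 29.1
```

Run:
```python
from h import *
stat()
```

```text
t 10.60 F_tool [-3.632 -2.627 -9.356] M_tool [ 0.964 -0.881 -0.047] end dist 59.1 lat x(candler) dev along toolx -3.4 tooly -0.2 tool lean -20.59 side 0.41 line lean -23.85
   grasp lean -21.55 r 202.2  value 0.164
```

>>> step_arm(rotation=[[0.002, -0.015, 0], [0.002, -0.015, 0]], travel=[[0.14, -0.015, 0.018], [0.14, -0.015, 0.018]], fingers=[20, 20])

```text
clock: 10.85
tool_pos: [550.0, -116.0, 226.8]
tool_rot: [-2.009, -2.106, -0.31]
ft_force: [-1.0, -7.2, 0.4]
width: 29.5
```

Run:
```python
from h import *
stat()
```

```text
t 10.85 F_tool [-5.513 -1.325 -6.193] M_tool [ 0.443 -1.265 -0.054] end dist 59.3 lat x(candler) dev along toolx -3.3 tooly -0.5 tool lean -17.27 side 0.31 line lean -20.43
   grasp lean -18.19 r 202.3  value 0.222
```

>>> step_arm(rotation=[[0.002, -0.016, 0], [0.002, -0.016, 0]], travel=[[0.14, -0.012, 0.022], [0.14, -0.012, 0.022]], fingers=[20, 20])

```text
clock: 11.1
tool_pos: [549.7, -105.7, 229.7]
tool_rot: [-2.043, -2.141, -0.249]
ft_force: [-1.2, -7.0, 2.6]
width: 29.4
```

Run:
```python
from h import *
stat()
```

```text
t 11.10 F_tool [-5.148 -1.517 -7.978] M_tool [ 0.59  -1.02   0.019] end dist 59.3 lat x(candler) dev along toolx -3.9 tooly -0.6 tool lean -13.75 side 0.20 line lean -17.47
   grasp lean -14.84 r 202.3  value 0.281
```

>>> step_arm(rotation=[[0.001, -0.015, 0], [0.001, -0.015, 0], [0.001, -0.015, 0]], travel=[[0.14, -0.012, 0.021], [0.14, -0.012, 0.021], [0.14, -0.01, 0.021]], fingers=[20, 20, 20])

```text
clock: 11.48
tool_pos: [548.8, -89.9, 233.1]
tool_rot: [-2.091, -2.191, -0.165]
ft_force: [-1.7, -6.6, 3.0]
width: 29.2
```

Run:
```python
from h import *
stat()
```

```text
t 11.47 F_tool [-5.415 -2.003 -7.872] M_tool [ 0.675 -1.149 -0.005] end dist 59.4 lat x(candler) dev along toolx -3.6 tooly -0.5 tool lean -8.78 side 0.26 line lean -12.24
   grasp lean -9.80 r 202.4  value 0.369
```

>>> step_arm(rotation=[[0.002, -0.015, 0], [0.002, -0.015, 0], [0.002, -0.015, 0]], travel=[[0.13, -0.012, 0.021], [0.13, -0.012, 0.021], [0.13, -0.012, 0.021]], fingers=[20, 20, 20])

```text
clock: 11.85
tool_pos: [548.2, -74.7, 235.0]
tool_rot: [-2.135, -2.237, -0.075]
ft_force: [-1.4, -6.8, 2.6]
width: 29.3
```

Run:
```python
from h import *
stat()
```

```text
t 11.85 F_tool [-6.259 -1.746 -6.904] M_tool [ 0.442 -1.007  0.047] end dist 59.5 lat x(candler) dev along toolx -3.7 tooly -0.8 tool lean -3.93 side 0.12 line lean -7.51
   grasp lean -4.98 r 202.5  value 0.453
```

>>> step_arm(rotation=[[0.001, -0.015, 0], [0.001, -0.015, 0], [0.001, -0.015, 0]], travel=[[0.12, -0.012, 0.024], [0.12, -0.012, 0.024], [0.12, -0.012, 0.024]], fingers=[20, 20, 20])

```text
clock: 12.22
tool_pos: [547.2, -59.6, 235.7]
tool_rot: [2.161, 2.263, -0.01]
ft_force: [-1.3, -5.4, 5.3]
width: 29.4
```

Run:
```python
from h import *
stat()
```

```text
t 12.22 F_tool [-5.424 -1.53  -9.123] M_tool [ 0.577 -0.802 -0.015] end dist 59.7 lat x(candler) dev along toolx -3.7 tooly -0.6 tool lean 0.76 side 0.23 line lean -2.75
   grasp lean -0.27 r 202.7  value 0.535
```

>>> step_arm(rotation=[[0.002, -0.014, 0], [0.002, -0.014, 0], [0.002, -0.014, 0]], travel=[[0.11, -0.012, 0.023], [0.11, -0.012, 0.023], [0.11, -0.012, 0.023]], fingers=[20, 20, 20])

```text
clock: 12.6
tool_pos: [546.7, -44.9, 235.1]
tool_rot: [2.124, 2.224, -0.091]
ft_force: [-1.5, -3.9, 5.8]
width: 29.5
```

Run:
```python
from h import *
stat()
```

```text
t 12.60 F_tool [-4.642 -1.699 -9.373] M_tool [ 0.422 -1.004  0.014] end dist 59.8 lat x(candler) dev along toolx -2.7 tooly -0.8 tool lean 5.04 side 0.11 line lean 2.51
   grasp lean 4.30 r 202.8  value 0.615
```

>>> step_arm(rotation=[[0.001, -0.014, 0], [0.001, -0.014, 0]], travel=[[0.09, -0.012, 0.022], [0.08, -0.012, 0.022]], fingers=[20, 20])

```text
clock: 12.85
tool_pos: [546.1, -36.3, 234.2]
tool_rot: [2.098, 2.197, -0.138]
ft_force: [-1.5, -1.3, 6.1]
width: 29.1
```

Run:
```python
from h import *
stat()
```

```text
t 12.85 F_tool [-2.598 -1.503 -9.709] M_tool [ 0.402 -0.461 -0.016] end dist 59.9 lat x(candler) dev along toolx -2.7 tooly -0.8 tool lean 7.75 side 0.17 line lean 5.20
   grasp lean 7.00 r 202.9  value 0.662
```

>>> step_arm(rotation=[[0.001, -0.014, 0], [0.001, -0.014, 0]], travel=[[0.08, -0.012, 0.022], [0.08, -0.012, 0.022]], fingers=[20, 20])

```text
clock: 13.1
tool_pos: [545.4, -26.6, 232.6]
tool_rot: [2.075, 2.172, -0.18]
ft_force: [-1.5, 1.9, 3.1]
width: 29.5
```

Run:
```python
from h import *
stat()
```

```text
t 13.10 F_tool [ 0.719 -1.376 -7.229] M_tool [ 0.179  0.371 -0.044] end dist 59.8 lat x(candler) dev along toolx -0.7 tooly -0.8 tool lean 10.23 side 0.24 line lean 9.52
   grasp lean 10.02 r 202.8  value 0.715
```

>>> step_arm(rotation=[[0.001, -0.01, 0]], travel=[[0.05, -0.01, 0.022]], fingers=[20])

```text
clock: 13.22
tool_pos: [545.2, -22.3, 231.5]
tool_rot: [2.067, 2.164, -0.193]
ft_force: [-1.0, 1.5, 6.6]
width: 29.3
```

Run:
```python
from h import *
stat()
```

```text
t 13.22 F_tool [ -0.44   -0.884 -10.583] M_tool [ 0.327 -0.019 -0.013] end dist 59.6 lat x(candler) dev along toolx 1.1 tooly -0.7 tool lean 11.01 side 0.25 line lean 12.12
   grasp lean 11.34 r 202.6  value 0.738
```

>>> step_arm(rotation=[[0.001, -0.007, 0]], travel=[[0.05, -0.01, 0.024]], fingers=[20])

```text
clock: 13.35
tool_pos: [545.1, -19.9, 230.8]
tool_rot: [2.059, 2.157, -0.206]
ft_force: [-0.7, -3.9, 8.2]
width: 29.7
```

Run:
```python
from h import *
stat()
```

```text
t 13.35 F_tool [ -6.212  -0.765 -11.104] M_tool [ 0.393 -1.275  0.011] end dist 59.5 lat x(candler) dev along toolx 1.3 tooly -0.6 tool lean 11.75 side 0.27 line lean 13.01
   grasp lean 12.12 r 202.5  value 0.751
```

>>> step_arm(rotation=[[0, 0, 0]], travel=[[0.02, 0, 0.015]], fingers=[20])

```text
clock: 13.48
tool_pos: [545.1, -19.2, 230.7]
tool_rot: [2.056, 2.157, -0.207]
ft_force: [-2.8, -2.0, 7.3]
width: 29.5
```

Run:
```python
from h import *
stat()
for n in("scene","top"):
    im,d=viewer.capture(n);cv2.imwrite('pics/%s6.png'%n,im[:,:,::-1])
stat()
crop('pics/scene6.png',230,170,370,330,4,'pics/n1.png')
crop('pics/top6.png',270,180,430,270,5,'pics/n2.png')
```

```text
t 13.47 F_tool [ -4.11   -2.791 -10.638] M_tool [ 0.62  -1.02  -0.011] end dist 59.5 lat x(candler) dev along toolx 1.6 tooly -0.4 tool lean 11.88 side 0.32 line lean 13.40
   grasp lean 12.33 r 202.5  value 0.755
t 13.57 F_tool [ -4.256  -3.012 -11.632] M_tool [ 0.508 -0.944 -0.024] end dist 59.6 lat x(candler) dev along toolx 1.7 tooly -0.3 tool lean 11.85 side 0.34 line lean 13.49
   grasp lean 12.33 r 202.6  value 0.755
```

View pics/n1.png

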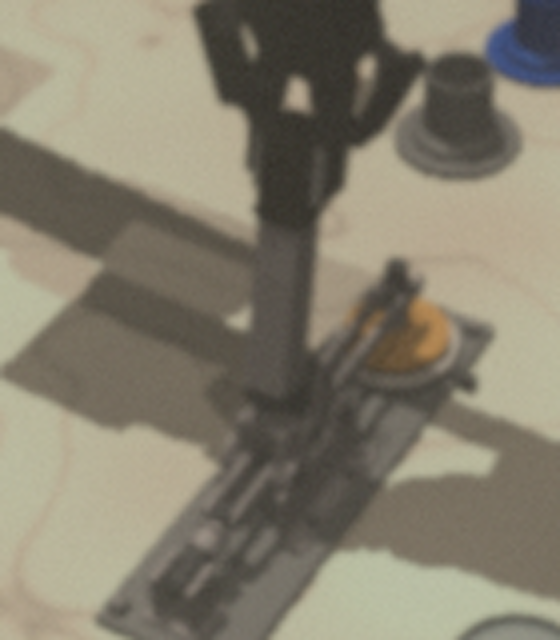

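View pics/n2.png

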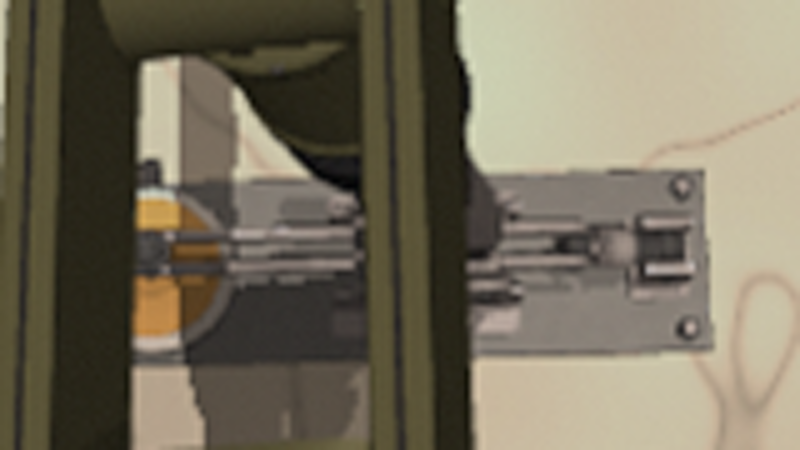

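>>> step_arm(rotation=[[0, 0, 0], [0, 0, 0], [0, 0, 0]], travel=[[0, -0.015, 0], [0, -0.01, -0.05], [0, 0, -0.08]], fingers=[20, 20, 20])

```text
clock: 13.95
tool_pos: [543.2, -16.9, 236.2]
tool_rot: [2.056, 2.158, -0.207]
ft_force: [-0.3, -2.3, -5.0]
width: 29.5
```

Run:
```python
from h import *
stat()
```

```text
t 13.95 F_tool [-2.055 -0.395  1.544] M_tool [ 0.02  -0.242  0.008] end dist 65.4 lat x(candler) dev along toolx 2.9 tooly -2.3 tool lean 11.83 side 0.29 line lean 14.36
   grasp lean 12.62 r 208.4  value 0.760
```

>>> step_arm(rotation=[[0, 0, 0], [0, 0, 0], [0, 0, 0]], travel=[[-0.02, 0.01, -0.12], [0, 0, -0.12], [0, 0, -0.12]], fingers=[20, 20, 20])

```text
clock: 14.32
tool_pos: [542.7, -13.5, 252.9]
tool_rot: [2.058, 2.161, -0.209]
ft_force: [1.1, -2.1, -4.8]
width: 29.4
```

Run:
```python
from h import *
stat()
```

```text
t 14.32 F_tool [-1.958  1.032  1.314] M_tool [-0.155 -0.093 -0.036] end dist 82.4 lat x(candler) dev along toolx 3.1 tooly -3.2 tool lean 11.75 side 0.09 line lean 13.90
   grasp lean 12.54 r 225.4  value 0.759
```

>>> step_arm(rotation=[[0, 0, 0], [0, 0, 0], [0, 0, 0]], travel=[[-0.01, 0.02, -0.13], [-0.01, 0.01, -0.13], [0, 0, -0.13]], fingers=[20, 20, 20])

```text
clock: 14.7
tool_pos: [543.6, -9.5, 273.5]
tool_rot: [2.06, 2.162, -0.209]
ft_force: [-0.4, 0.5, -4.1]
width: 29.4
```

Run:
```python
from h import *
stat()
```

```text
t 14.70 F_tool [ 0.499 -0.388  0.091] M_tool [0.048 0.317 0.057] end dist 103.4 lat x(candler) dev along toolx 3.2 tooly -2.3 tool lean 11.65 side 0.04 line lean 13.45
   grasp lean 12.40 r 246.4  value 0.757
```

Smooth; withdraw the rest along the axis and up.

>>> step_arm(rotation=[[0, 0, 0], [0, 0, 0], [0, 0, 0], [0, 0, 0]], travel=[[0, 0, -0.2], [0, 0, -0.3], [0, 0, -0.4], [0, 0, -0.4]], fingers=[20, 20, 20, 20])

```text
clock: 15.2
tool_pos: [542.0, 4.7, 340.5]
tool_rot: [2.061, 2.164, -0.21]
ft_force: [-0.4, 0.0, -3.8]
width: 29.3
```

Run:
```python
from h import *
for n in("scene","top"):
    im,d=viewer.capture(n);cv2.imwrite('pics/%s7.png'%n,im[:,:,::-1])
stat()
crop('pics/scene7.png',230,130,370,290,4,'pics/p1.png')
plan([500,200,310],Rdown(np.radians(30)))
```

```text
t 15.30 F_tool [0.717 0.715 0.233] M_tool [-0.04   0.254  0.024] end dist 173.8 lat x(candler) dev along toolx 3.5 tooly -0.2 tool lean 11.61 side 0.28 line lean 12.77
   grasp lean 12.25 r 316.8  value 0.754
t 15.30 pos [543.69    4.835 342.479] F [ 0.684  0.69  -4.268] M [ 0.256 -0.031 -0.014] w 29.2 q [ 0.069  0.2    1.396 -0.203  1.545  0.025]
 travel shares total [ 3.991 -0.685 -0.161]  rot shares total [-0.027  0.127 -0.301]  mm 202.61583681902957  deg 29.550872169275877
```

View pics/p1.png

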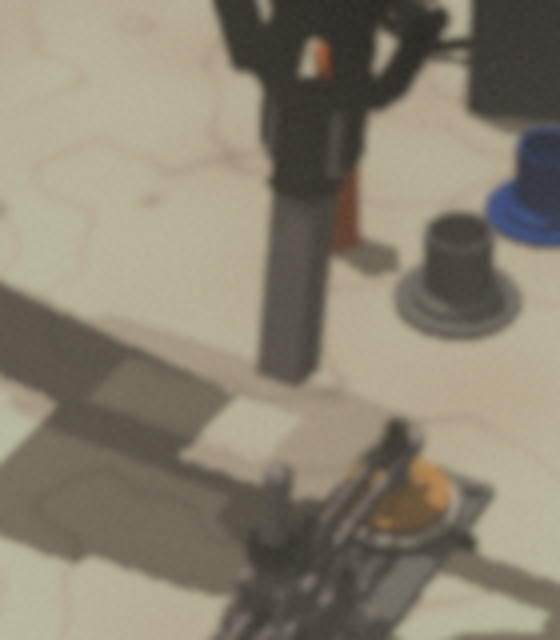

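Run:
```python
from h import *
crop('pics/top7.png',180,230,240,290,10,'pics/s1.png')
crop('pics/scene7.png',320,165,370,220,10,'pics/s2.png')
f=lambda n,X,o,k:((proj(n,X)-o+.5)*k)
c=np.array([456,333])
for n,o in(('top',[180,230]),('scene',[320,165])):
    print(n,f(n,[[*c,65],[*c,8],[*c,0],[c[0],c[1]+48,4],[c[0],c[1]-48,4],[c[0]+48,c[1],4],[c[0]-48,c[1],4]],o,10))
```

```text
top [[261.7   321.736]
 [309.065 351.273]
 [315.405 355.224]
 [128.448 347.98 ]
 [497.437 358.472]
 [322.98  168.373]
 [301.815 540.017]]
scene [[252.329 231.376]
 [246.562 386.944]
 [245.766 408.215]
 [324.771 316.31 ]
 [164.359 482.189]
 [387.082 450.077]
 [108.56  346.467]]
```

View pics/s1.png

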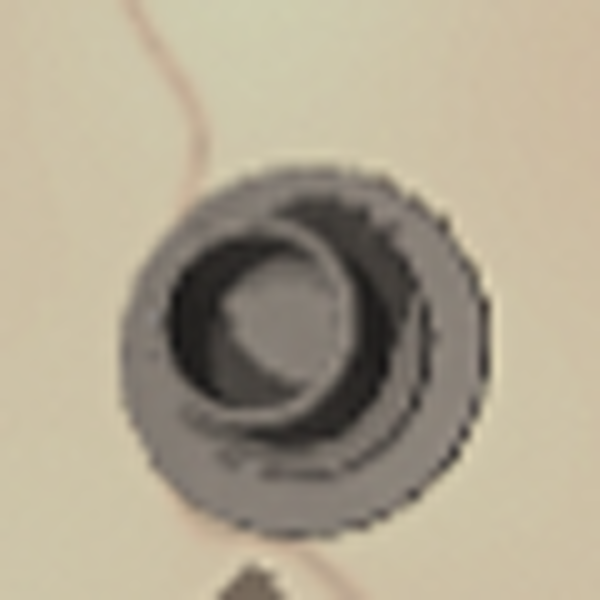

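View pics/s2.png

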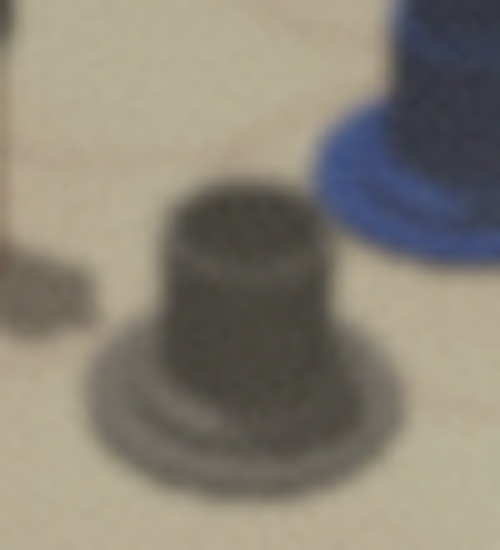

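```bash
cat >> h.py <<'E'
def bov(n,o,w,k,out,src,lean=None,ox=None,pR=None):
    ox=OX if ox is None else ox
    im=cv2.imread(src)[o[1]:o[1]+w[1],o[0]:o[0]+w[0]]
    im=cv2.convertScaleAbs(cv2.resize(im,None,fx=k,fy=k,interpolation=cv2.INTER_CUBIC),alpha=1.5,beta=-40)
    p,R=pR if pR else st()[1:];M=R.as_matrix()
    f=lambda X:tuple(((proj(n,X)[0]-o+.5)*k).astype(int))
    C=[[p+M[:,2]*(GZ-zz)+M[:,0]*(sx*13+ox)+M[:,1]*(sy*13+OY) for sx,sy in((1,1),(1,-1),(-1,-1),(-1,1))] for zz in(0,110)]
    for i in range(4):
        cv2.line(im,f(C[0][i]),f(C[0][(i+1)%4]),(0,255,0),1);cv2.line(im,f(C[0][i]),f(C[1][i]),(0,255,0),1)
    if lean is not None:
        u=np.sin(lean)*cx+np.cos(lean)*cz
        cv2.line(im,f(piv),f(piv+103.2*u),(0,0,255),1)
        for t in np.linspace(0,6.28,24): cv2.circle(im,f(piv+103.2*u+8.8*(np.cos(t)*P[n]['R'][0]+np.sin(t)*P[n]['R'][1])),1,(0,0,255),-1)
    cv2.imwrite(out,im)
E
python3 - <<'E'
from h import *
bov('scene',(270,160),(60,105),7,'pics/q1.png','pics/scene7.png',.2)
E
```

```text
(no output)
```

View pics/q1.png

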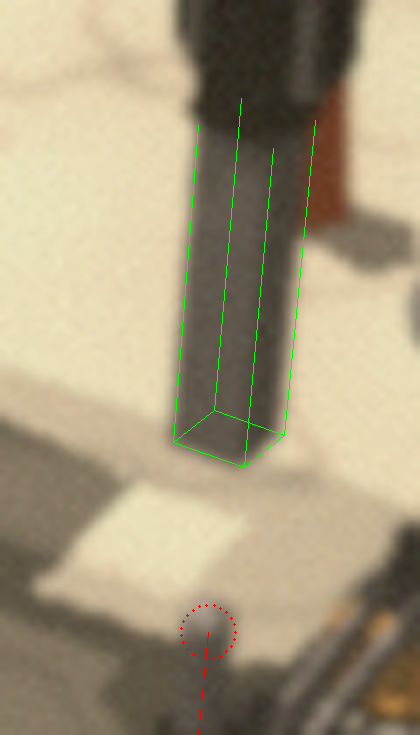

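```bash
cat >> h.py <<'E'
from scipy.spatial.transform import Slerp
def path(tp,tR,n):
    s,p,R=st();sl=Slerp([0,1],Ro.concatenate([R,tR]));a=np.linspace(0,1,n+1)
    Q=sl(a);X=p+np.outer(a,np.array(tp)-p)
    for i in range(n):
        print((Q[i].inv()*Q[i+1]).as_rotvec()/(np.pi/2),Q[i].inv().apply(X[i+1]-X[i])/50)
E
python3 - <<'E'
from h import *
path([451.4,334.6,310],Rdown(np.radians(61.3)),9)
E
```

```text
[-0.007  0.013 -0.072] [ 0.741 -0.169 -0.08 ]
[-0.007  0.013 -0.072] [ 0.757 -0.084 -0.065]
[-0.007  0.013 -0.072] [ 0.763  0.003 -0.05 ]
[-0.007  0.013 -0.072] [ 0.758  0.09  -0.034]
[-0.007  0.013 -0.072] [ 0.744  0.175 -0.016]
[-0.007  0.013 -0.072] [0.72  0.258 0.001]
[-0.007  0.013 -0.072] [0.686 0.337 0.019]
[-0.007  0.013 -0.072] [0.643 0.412 0.037]
[-0.007  0.013 -0.072] [0.591 0.481 0.055]
```

>>> step_arm(rotation=[[-0.007, 0.013, -0.072], [-0.007, 0.013, -0.072], [-0.007, 0.013, -0.072], [-0.007, 0.013, -0.072], [-0.007, 0.013, -0.072], [-0.007, 0.013, -0.072]], travel=[[0.74, -0.17, -0.08], [0.76, -0.08, -0.06], [0.76, 0, -0.05], [0.76, 0.09, -0.03], [0.74, 0.18, -0.02], [0.7, 0.25, 0]], fingers=[20, 20, 20, 20, 20, 20])

```text
clock: 16.05
tool_pos: [479.2, 226.3, 318.6]
tool_rot: [1.235, 2.831, -0.075]
ft_force: [0.2, -0.7, -3.2]
width: 29.5
```

Run:
```python
from h import *
path([451.4,334.6,300],Rdown(np.radians(61.3)),4)
plan()
```

```text
[-0.005  0.01  -0.051] [0.496 0.268 0.054]
[-0.005  0.01  -0.051] [0.472 0.307 0.064]
[-0.005  0.01  -0.051] [0.445 0.343 0.074]
[-0.005  0.01  -0.051] [0.415 0.377 0.083]
t 16.05 pos [479.178 226.312 318.597] F [ 0.212 -0.741 -3.169] M [ 0.148 -0.015  0.013] w 29.5 q [ 0.411  0.19   1.451 -0.071  1.501 -0.332]
 travel shares total [0. 0. 0.]  rot shares total [0. 0. 0.]  mm 0.0  deg 0.0
```

>>> step_arm(rotation=[[-0.005, 0.01, -0.051], [-0.005, 0.01, -0.051], [-0.005, 0.01, -0.051], [-0.005, 0.01, -0.051]], travel=[[0.5, 0.27, 0.1], [0.47, 0.31, 0.1], [0.44, 0.34, 0.1], [0.3, 0.3, 0.1]], fingers=[20, 20, 20, 20])

```text
clock: 16.55
tool_pos: [451.5, 330.7, 291.3]
tool_rot: [-0.759, -3.045, 0.007]
ft_force: [-0.1, -0.2, -4.9]
width: 29.4
```

Run:
```python
from h import *
plan([451.4,334.6,230],Rdown(np.radians(61.3)))
```

```text
t 16.55 pos [451.455 330.714 291.337] F [-0.084 -0.226 -4.891] M [ 0.003 -0.043  0.016] w 29.4 q [ 0.557  0.248  1.438 -0.     1.461 -0.525]
 travel shares total [0.034 0.074 1.226]  rot shares total [-0.003 -0.002  0.008]  mm 61.460176831921316  deg 0.7634043317051034
```

>>> step_arm(rotation=[[0, 0, 0], [0, 0, 0], [0, 0, 0], [0, 0, 0], [0, 0, 0]], travel=[[0, 0.01, 0.3], [0, 0, 0.3], [0, 0, 0.3], [0, 0, 0.15], [0, 0, 0]], fingers=[20, 20, 20, 20, 20])

```text
clock: 17.18
tool_pos: [450.5, 328.1, 232.9]
tool_rot: [-0.764, -3.042, 0.017]
ft_force: [0.4, -0.6, -3.9]
width: 29.3
```

Run:
```python
from h import *
plan([451.4,334.6,200],Rdown(np.radians(61.3)))
for n in("top","scene"):
    im,d=viewer.capture(n);cv2.imwrite('pics/%s8.png'%n,im[:,:,::-1])
plan([451.4,334.6,200],Rdown(np.radians(61.3)))
OX=-3.3
bov('scene',(315,130),(65,90),7,'pics/r1.png','pics/scene8.png',ox=-3.3)
bov('top',(170,220),(80,70),9,'pics/r2.png','pics/top8.png',ox=-3.3)
```

```text
t 17.18 pos [450.541 328.071 232.909] F [ 0.371 -0.615 -3.856] M [-0.004  0.006  0.019] w 29.3 q [ 0.556  0.287  1.532 -0.004  1.334 -0.522]
 travel shares total [0.045 0.131 0.657]  rot shares total [-0.007 -0.002  0.006]  mm 33.56169935898331  deg 0.8561409048067894
t 17.27 pos [451.072 328.549 233.899] F [-0.068  0.054 -3.765] M [0.016 0.009 0.013] w 29.4 q [ 0.556  0.286  1.53  -0.004  1.334 -0.522]
 travel shares total [0.05  0.117 0.677]  rot shares total [-0.006 -0.001  0.006]  mm 34.436812882999135  deg 0.7842608400532192
```

View pics/r1.png

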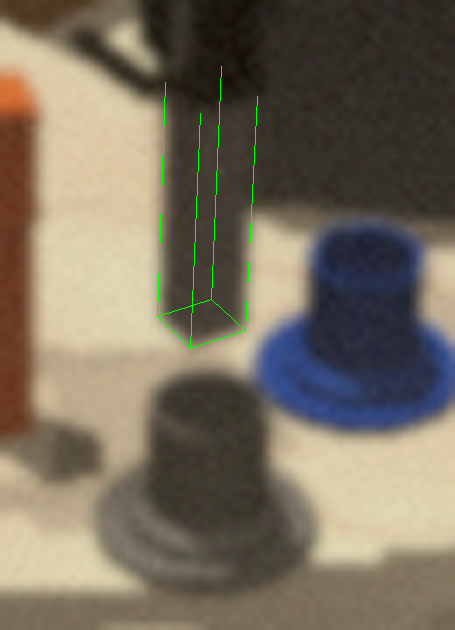

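View pics/r2.png

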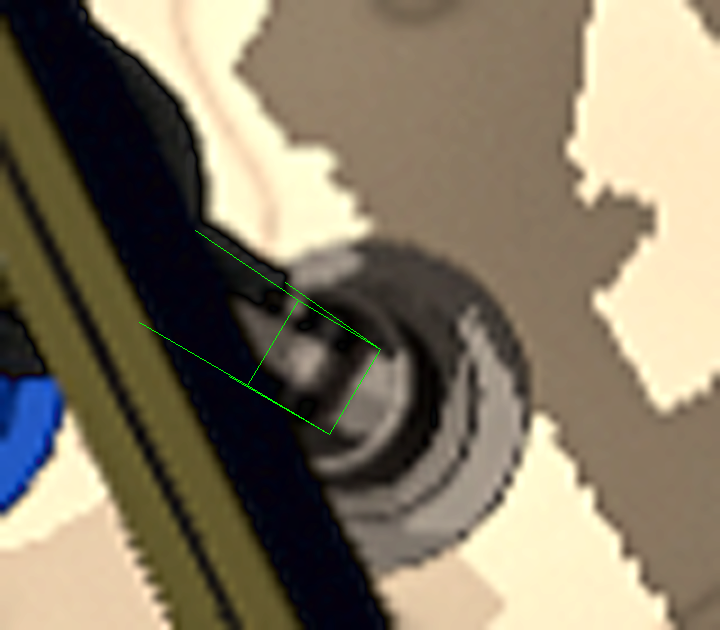

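>>> step_arm(rotation=[[-0.006, 0, 0.006], [0, 0, 0], [0, 0, 0]], travel=[[0.05, 0.1, 0.1], [0, 0, 0.2], [0, 0, 0.1]], fingers=[20, 20, 20])

```text
clock: 17.65
tool_pos: [452.3, 335.2, 214.5]
tool_rot: [0.78, 3.042, 0.006]
ft_force: [-0.7, -0.2, -3.2]
width: 29.4
```

Run:
```python
from h import *
plan([451.2,333.9,180],Rdown(np.radians(61.3)))
```

```text
t 17.65 pos [452.347 335.244 214.455] F [-0.717 -0.237 -3.212] M [ 0.016  0.016 -0.032] w 29.4 q [ 0.562  0.302  1.559  0.002  1.277 -0.508]
 travel shares total [ 0.007 -0.037  0.689]  rot shares total [ 0.002  0.    -0.001]  mm 34.50037979025121  deg 0.22527372276599716
```

>>> step_arm(rotation=[[0.002, 0, 0], [0, 0, 0], [0, 0, 0]], travel=[[0, -0.03, 0.2], [0, 0, 0.15], [0, 0, 0.15]], fingers=[20, 20, 20])

```text
clock: 18.02
tool_pos: [451.5, 333.9, 187.6]
tool_rot: [0.78, 3.043, 0.0]
ft_force: [-0.9, 1.0, -5.3]
width: 29.5
```

Run:
```python
from h import *
plan([451.2,333.9,180],Rdown(np.radians(61.3)))
```

```text
t 18.02 pos [451.539 333.874 187.594] F [-0.936  0.961 -5.28 ] M [ 0.005 -0.009 -0.037] w 29.5 q [ 0.562  0.325  1.598 -0.     1.219 -0.507]
 travel shares total [ 0.006 -0.003  0.152]  rot shares total [ 0.     0.    -0.001]  mm 7.601294010228647  deg 0.050375220457668096
```

>>> step_arm(rotation=[[0, 0, 0], [0, 0, 0], [0, 0, 0], [0, 0, 0]], travel=[[0, 0, 0.12], [0, 0, 0.15], [0, 0, 0.15], [0, 0, 0.15]], fingers=[20, 20, 20, 20])

```text
clock: 18.52
tool_pos: [451.7, 333.9, 157.0]
tool_rot: [0.78, 3.043, 0.0]
ft_force: [-0.2, 0.8, -3.9]
width: 29.4
```

Run:
```python
from h import *
plan([451.2,333.9,133],Rdown(np.radians(61.3)))
```

```text
t 18.52 pos [451.749 333.945 157.039] F [-0.18   0.75  -3.948] M [0.036 0.001 0.014] w 29.4 q [ 0.562  0.355  1.638 -0.     1.149 -0.507]
 travel shares total [ 0.009 -0.006  0.481]  rot shares total [ 0.     0.    -0.001]  mm 24.045008982354535  deg 0.05687530375409274
```

Free inside the cup (bottom ~33 mm). Lower on to the floor.

>>> step_arm(rotation=[[0, 0, 0], [0, 0, 0], [0, 0, 0]], travel=[[0, 0, 0.15], [0, 0, 0.15], [0, 0, 0.08]], fingers=[20, 20, 20])

```text
clock: 18.9
tool_pos: [451.6, 333.8, 136.3]
tool_rot: [0.78, 3.043, -0.0]
ft_force: [-0.1, -0.1, -4.2]
width: 29.4
```

>>> step_arm(rotation=[[0, 0, 0], [0, 0, 0]], travel=[[0, 0, 0.04], [0, 0, 0.03]], fingers=[20, 20])

```text
clock: 19.15
tool_pos: [451.7, 333.9, 132.5]
tool_rot: [-0.78, -3.043, 0.0]
ft_force: [0.6, -0.2, -4.3]
width: 29.4
```

>>> step_arm(rotation=[[0, 0, 0], [0, 0, 0]], travel=[[0, 0, 0.02], [0, 0, 0.02]], fingers=[20, 20])

```text
clock: 19.4
tool_pos: [451.9, 333.9, 132.3]
tool_rot: [0.78, 3.042, 0.001]
ft_force: [-2.5, -1.9, 6.4]
width: 29.5
```

>>> step_arm(rotation=[[0, 0, 0]], travel=[[0, 0, 0.02]], fingers=[20])

```text
clock: 19.52
tool_pos: [451.9, 333.9, 132.3]
tool_rot: [0.779, 3.042, 0.001]
ft_force: [-2.3, -0.3, 5.4]
width: 29.2
```

>>> step_arm(rotation=[[0, 0, 0], [0, 0, 0], [0, 0, 0], [0, 0, 0], [0, 0, 0], [0, 0, 0]], travel=[[0, 0, 0], [0, 0, 0], [0, 0, 0], [0, 0, 0], [0, 0, 0], [0, 0, 0]], fingers=[29, 32, 36, 45, 60, 70])

```text
clock: 20.27
tool_pos: [453.9, 335.3, 133.3]
tool_rot: [0.779, 3.038, 0.008]
ft_force: [0.3, 0.5, -0.3]
width: 69.8
```

Run:
```python
from h import *
plan([451.7,334.6,133],Rdown(np.radians(61.3)))
```

```text
t 20.27 pos [453.905 335.257 133.295] F [ 0.324  0.511 -0.269] M [-0.018 -0.028 -0.018] w 69.8 q [ 0.561  0.38   1.667 -0.     1.088 -0.507]
 travel shares total [ 0.032 -0.033  0.006]  rot shares total [ 0.004  0.002 -0.001]  mm 2.3191657250891744  deg 0.4021936960242228
```

Released cleanly (no force). Rise straight up.

>>> step_arm(rotation=[[0, 0, 0], [0, 0, 0], [0, 0, 0], [0, 0, 0], [0, 0, 0], [0, 0, 0]], travel=[[0, 0, -0.2], [0, 0, -0.4], [0, 0, -0.5], [0, 0, -0.6], [0, 0, -0.8], [0, 0, -0.5]], fingers=[80, 80, 80, 80, 80, 80])

```text
clock: 21.02
tool_pos: [451.9, 334.0, 288.6]
tool_rot: [0.779, 3.041, 0.004]
ft_force: [0.3, -1.0, -0.0]
width: 79.7
```

>>> step_arm(rotation=[[0, 0, 0], [0, 0, 0], [0, 0, 0], [0, 0, 0], [0, 0, 0], [0, 0, 0], [0, 0, 0]], travel=[[0.8, -0.4, 0], [0.9, 0.3, 0], [0.9, 0.3, 0], [0.9, 0.3, 0], [0.8, 0.2, 0], [0, 0, 0], [0, 0, 0]], fingers=[80, 80, 80, 80, 80, 80, 80])

```text
clock: 21.9
tool_pos: [278.4, 473.0, 297.3]
tool_rot: [0.78, 3.031, 0.023]
ft_force: [-0.3, 1.0, -0.5]
width: 79.9
```

Run:
```python
from h import *
for n in("top","scene"):
    im,d=viewer.capture(n);cv2.imwrite('pics/%s9.png'%n,im[:,:,::-1])
plan()
```

```text
t 22.00 pos [278.84  472.608 297.122] F [0.42  0.56  0.494] M [-0.016 -0.025  0.017] w 79.8 q [ 0.964  0.217  1.467 -0.005  1.441 -0.1  ]
 travel shares total [0. 0. 0.]  rot shares total [0. 0. 0.]  mm 0.0  deg 0.0
```

View pics/top9.png

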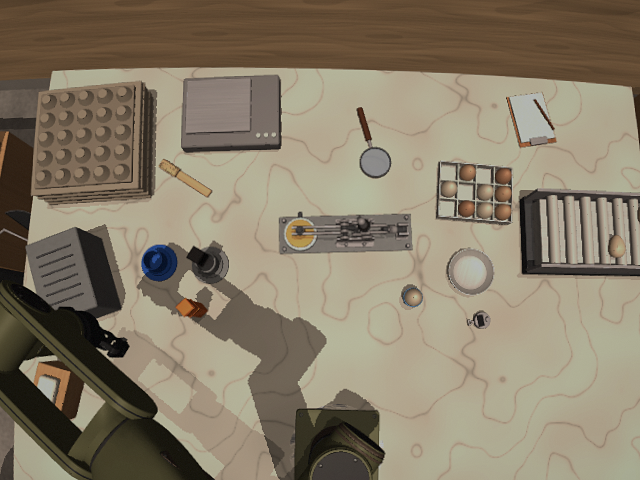

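View pics/scene9.png

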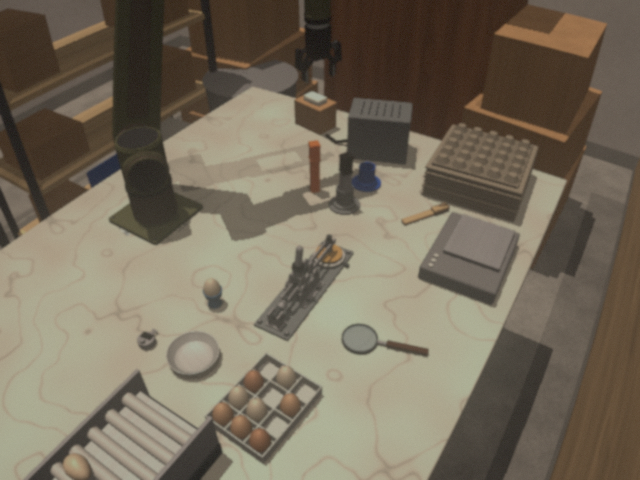

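Run:
```python
from h import *
a=cv2.imread('pics/scene9.png');
c=[cv2.resize(a[215:340,250:360],None,fx=4,fy=4,interpolation=cv2.INTER_CUBIC)[:480,:400],cv2.resize(cv2.imread('pics/top9.png')[235:300,180:235],None,fx=7,fy=7,interpolation=cv2.INTER_CUBIC)[:480,:385]]
h=min(i.shape[0] for i in c);cv2.imwrite('pics/fin.png',np.hstack([i[:h] for i in c]))
for v in(.66,.74):
    u=np.sin(v-.54)*cx+np.cos(v-.54)*cz
    print(v,(proj('scene',piv+103.2*u)[0]-[250,215])*4)
```

```text
0.66 [189.837 145.933]
0.74 [197.199 139.206]
```

View pics/fin.png

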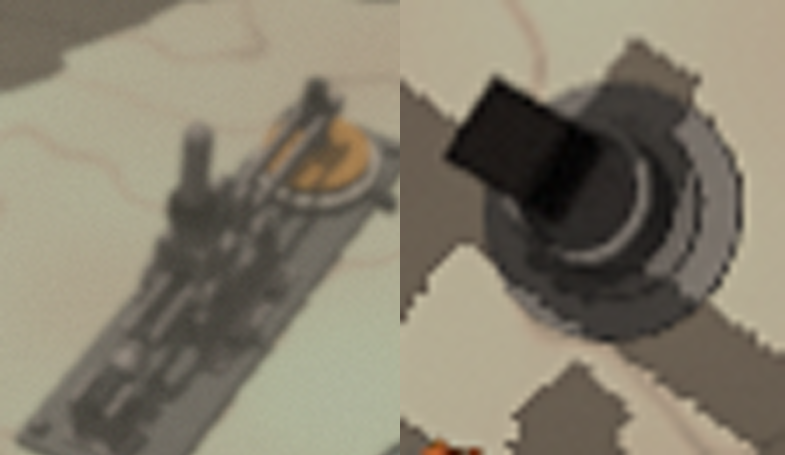

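The lever tip is at crop (198,137), which matches a value of 0.74. The shutter lies flat over the lamp, and the bar stands upright in the grey cup. I'm handing in.

Run:
```python
from workcell import order
print(order.job_done())
```

```text
the job is handed in; nothing more can be done
None
```

The shutter is locked down over the lamp, and the bar is back in its grey stand, socket end down. I handed the job in at about 22 s, well under the 61 s limit; no verdict was given.

- **Sliding the bar on:** I felt the buffer with the bar's end about 61 mm from the pivot, 51 mm below the tip. I pushed on to about 8 N along the bar, roughly 2 mm of squeeze. Side forces at the readings stayed at or below about 3 N.
- **Throwing the lever:** At every reading during the throw, the push along the bar was 6–12 N, so it read as home (over 1 mm squeeze) throughout. At the highest readings the buffer was close to fully squeezed. The sideways force at the hand read up to about 6 N, including when the lever met its stop, well under the 20 N limit.
- **Returning the bar:** It came off the lever with about 2 N or less of force. I felt it reach the cup floor at the same height it was picked from, then released it with no force on the gripper.
- **Last pictures:** The lever tip is where a value of 0.74 should put it, and the brass disc lies flat on the lamp. The bar is upright, the bystanders and look-alikes look unmoved by eye, and the arm is clear of everything.
- **One disagreement:** At the stop, the arm's own position implied a lever value of 0.755 rather than 0.74. I put this down to about 3 mm of offset in the grip and pivot estimate. The force at the stop and the final picture both agree with the lever being on it.

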